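Load a clay ring on the kiln's firing rack

ROBOT

A 6-joint arm with a two-finger parallel gripper is mounted at the origin on a cart in front of the work surface, level with it; the furniture and walls round the work are solid. World frame = base frame: x ahead of the robot, y to its left, z up, the work surface at z = 0. Lengths are in mm, angles in rad, forces in N, time in s.
With the tool pointing down it reaches from about 350 to 975 mm from the base axis. Payload 7.1 kg.
Tool frame: the origin (TCP) lies between the finger pads; the fingertips stand 8 mm ahead of it and the grasp point (between the pads) lies 11 mm behind it; x points along the fingers, y is the direction in which the jaws open and shut, and the axes are right-handed (so a half turn about x gives the same grasp; the last joint's range is limited). The gripper opens to 88 mm and grips with 3 to 60 N. Pads are 20 mm wide; open, the fingers measure 115 mm over their backs; the gripper's body (75 mm by 178 mm) begins 61 mm behind the grasp point.
Start: joints at [-1.325, 0.423, 1.63, -0, 1.089, -0.019], TCP at [163.591, -603.194, 230.675] pointing down, gripper open.
Joint ranges: [-3, 3], [-0.9, 2.11], [0.09, 2.58], [-1.31, 4.45], [0.11, 2.69], [-2.54, 2.54]. Speed limits (rad/s): [2.39, 2.39, 3.01, 3.14, 3.14, 3.14].

INTERFACE

Orientations are given as a rotation vector (axis times angle).
In Python, from workcell import ctrl gives the robot as it stands.
- The arm moves only by the tool apply_moves, never from a script. Its argument "increments" is a list of rows, each an object with "gripper": the opening in per cent of the stroke, from 0 (shut) to 100 (fully open); "delta_pos": the shift along the tool's x, y, z in cm, a list of three; "dr": the turn, a rotation vector about the tool's x, y, z in rad, a list of three. In form: [{"gripper": gripper, "delta_pos": [dx, dy, dz], "dr": [ax, ay, az]}, ...]. A call has exactly 5 rows; each row shifts and turns the commanded pose from where the row before left it, along the tool's axes as they then stand; what a row does not reach is not made up. A row lasts 1/12 s, in which the tool goes at most 41.7 mm and 7.16 degrees, less where a joint would pass 70% of its speed; a pose out of reach is approached as far as the arm can. A call with a gripper value outside its range is refused whole. The fingers move at their own pace and stop on an object; the grip force is fixed at half the most. Time passes only in rows, so rows that do not move let the fingers close, or fill a call up. It gives the time, the measured TCP pose, the force and the opening at its end, in the units of the state.
- ctrl.get_obs(): the state, without advancing time (a new reading comes with each control period).
- ctrl.get_image(name): name is "side" or "top"; returns a dict with "img" (420x560x3 uint8, red, green, blue), "range_z" (420x560 float32, mm along the optical axis (not along the pixel's ray), 0 where there is no reading), "mtx" (3x3 intrinsics, pixels), "k1" (the pictures are not rectified: a ray, as slopes to the right and down, at radius r is drawn at 1 + k1 r^2 times it, then the intrinsics apply), "rvec" (rotation vector, rad) and "tvec" (3), from world to camera coordinates, as OpenCV has them. Camera axes: x right, y down, z forward; pixel columns grow to the right and rows downward; lengths in mm; the calibration is good to about 2 mm. A picture is of the moment at which its call begins.
- ctrl.close_job(): hands the job in, once; it reports no verdict.
The state is a dict: "t": time; "qpos": joint angles; "qvel": joint speeds; "joint_torque": joint torques, N m; "ee_pos": TCP position; "orientation": TCP orientation; "ft_force": force on the tool from outside, world axes, zero at the start; "moment": the same for the moment, N m; "width": finger opening in mm.
Only numpy, scipy, OpenCV 4.12 (cv2) and the standard library are available. Lean on these libraries where they do the work, as an engineer would, in place of code of your own. Each camera call takes 0.05 s, during which the arm holds its last target. There are 200 camera calls.

TASK

Load the round clay ring for firing: lift it out of the wooden drying block, thread it over the open end of the rack's bent steel rod and slide it round both bends of the rod until it is fully home against the stop collar, and leave it hanging there on the rod. The rod is soft and bent by hand and the dry clay chips, so feel your way and ease the ring round the bends without forcing it; leave the square blank and the frit jars as they stand.

Things in the scene. Friction and masses are not known exactly. Their poses are not given: they have to be found in the camera images.
- ring: Round clay ring, plain terracotta: a flat disc 54 mm wide, 12 mm thick, with a hole through its centre, 9 mm wide in the middle and flared to 13 mm at both faces; about 60 g. Origin: centre of the hole; y axis: axis of the hole; z up. It starts on edge in one of the two pockets of the drying block, its axis level, its upper 47 mm above the block; its two flat faces can be pinched from above.
- blank: Bystander: square-cornered clay blank without a hole, 34 mm wide, 12 mm thick, 50 mm high, on edge in the other pocket (which pocket is whose varies). Origin 9 mm above its centre.
- drying_block: Wooden block 146 x 48 x 26 mm, fixed, with two pockets 36 x 13.5 mm, 72 mm apart along its length (its x axis). Origin under its centre.
- rack: Firing rack, fixed: a pale firebrick 114 (x) x 230 (y) x 32 mm high with one 6 mm steel rod. Origin under the brick's centre. The rod rises at the brick's +y end, bends over and runs level, its centre line 105 mm above the worktop, to its open end: seen from above a flat zigzag of three straight legs with two rounded bends. The ring has about 1.5 mm play all round on it.
- rod_tip (a point): Outermost point of the rod's rounded open end, on its centre line. Its y axis points along the first leg, into the rod; z up. The first leg is straight for 41 to 77 mm from this point, then comes the first bend, to the right (clockwise from above), then the middle leg, straight for 24 to 48 mm, then the second bend, to the left, then the last leg to the stop.
- rod: The bent rod; origin on its upright, 48 mm above the worktop, axes of the rack. Its bends: both are rounded, 39 mm long along the centre line, and turn by about 75 degrees, but are made by hand, each up to 16 degrees sharper or flatter and not quite evenly round; their true course must be felt or seen. Some 10 N sideways at its open end bends the rod for good.
- stop (a point): Centre of the stop collar's face that the ring rests against, on the rod's centre line; y points along the last leg towards the collar (axes of the rack). The last leg is straight for 34 to 68 mm before it. The collar is 17 mm across, 9 mm long; behind it the rod turns down, nothing stands higher. Ring home: its centre is 6 mm before this point and, hanging free, 1.5 mm below.
- frit_jar_1: Bystander: small screw-top jar of pink frit with a black lid, 37 mm wide, 48 mm high, behind the rack. Origin under its centre.
- frit_jar_2: Bystander: small screw-top jar of pale blue frit with a white lid, 37 mm wide, 48 mm high, to the right of the drying block. Origin under its centre.
Not all that is in view belongs to the job. Leave any purple or yellow look-alike of the ring alone.

How it is judged (in metres and radians):
On the way:
1. the ring is threaded on the first leg of the rod (y of ring in the frame of rod_tip between 0.01 and 0.045 m and x of ring in the frame of rod_tip between -0.006 and 0.006 m and z of ring in the frame of rod_tip between -0.006 and 0.006 m), for 0.1 s.
At the end, for the whole second after the job is handed in: the ring hangs at rest on the rod, released, with its face within 3.5 mm of the stop collar (y of ring in the frame of stop between -0.0095 and 0 m and x of ring in the frame of stop between -0.006 and 0.006 m and z of ring in the frame of stop between -0.006 and 0.006 m and linear speed of ring below 0.03 m/s and contact force between ring and the fingers below 0.05 N); the robot touches nothing.
It fails at once if the ring is forced round the rod: more than 8 N between them (contact force between ring and rod above 8 N).
It fails at once if the ring is rammed against the collar with more than 30 N (contact force between ring and rack above 30 N).
It fails at once if the rod is bent: its open end has moved by more than 6 mm (distance of rod_tip from where it was at the start of the episode above 0.006 m).
It fails at once if the gripper or arm pushes on the rack with more than 25 N (contact force between rack and the arm above 25 N or contact force between rack and the fingers above 25 N).
It fails at once if the square blank or a jar is disturbed (distance of blank from where it was at the start of the episode above 0.012 m or distance of any of frit_jar_1, frit_jar_2 from where it was at the start of the episode above 0.015 m).
It also fails if it takes over 66 s, if anything falls off the work surface, if the arm or the gripper's body presses on something with over 40 N, if the wrist force passes 120 N, or if a joint passes its speed limit or range.

## Working session

There is one attempt and no reset: what is moved stays moved. The work goes in short steps, Python scripts to look and compute and a tool call to move; the robot and the scene stay as the last step left them, time stands still between calls to the robot, and variables do not carry over. Pictures are saved under pics/ and viewed, about 8 in all and at most 12, crops included, and the job is handed in when it is done.

Besides the shell and the picture viewer there is one more tool, called after "Request:" as name([rows], argument=value, ...), one row to a line, values as JSON. apply_moves: Moves the arm, as the interface text tells. Its arguments: {"type":"object","properties":{"increments":{"type":"array","items":{"type":"object","properties":{"gripper":{"type":"number"},"delta_pos":{"type":"array","items":{"type":"number"}},"dr":{"type":"array","items":{"type":"number"}}}}}},"required":["increments"]}

```bash
mkdir -p pics; ls; cat > h.py <<'E'
import numpy as np, cv2
from workcell import ctrl
def grab(n):
    d=ctrl.get_image(n); return d
def save(d,name,crop=None,scale=1):
    im=d["img"][:,:,::-1]
    if crop: im=im[crop[1]:crop[3],crop[0]:crop[2]]
    im=cv2.resize(im,None,fx=scale,fy=scale,interpolation=cv2.INTER_CUBIC)
    cv2.imwrite("pics/"+name+".png",im)
def rays(d,uv):
    K=d["mtx"];uv=np.atleast_2d(np.asarray(uv,float))
    p=(uv-[K[0,2],K[1,2]])/[K[0,0],K[1,1]]
    q=p.copy()
    for _ in range(20): q=p/(1+d["k1"]*(q**2).sum(1,keepdims=True))
    R=cv2.Rodrigues(np.asarray(d["rvec"],float))[0];t=np.asarray(d["tvec"],float).ravel()
    v=np.c_[q,np.ones(len(q))]
    return -R.T@t, v@R   # origin, world dirs (unit camera z)
def onz(d,uv,z):
    o,v=rays(d,uv); return o+v*((z-o[2])/v[:,2])[:,None]
def deep(d,uv):
    uv=np.atleast_2d(uv).astype(int);o,v=rays(d,uv)
    return o+v*d["range_z"][uv[:,1],uv[:,0]][:,None]
def proj(d,P):
    R=cv2.Rodrigues(np.asarray(d["rvec"],float))[0];t=np.asarray(d["tvec"],float).ravel()
    c=np.atleast_2d(P)@R.T+t; q=c[:,:2]/c[:,2:]; q=q*(1+d["k1"]*(q**2).sum(1,keepdims=True))
    K=d["mtx"]; return q*[K[0,0],K[1,1]]+[K[0,2],K[1,2]]
E
python3 - <<'E'
from h import *
o=ctrl.get_obs(); print({k:np.round(v,3) for k,v in o.items()})
import pickle
for n in("top","side"):
    d=grab(n); pickle.dump(d,open(n+"0.pkl","wb"))
    print(n,d["mtx"].tolist(),d["k1"],rays(d,[[280,210]]))
a=pickle.load(open("top0.pkl","rb"));save(a,"top0",scale=1.4)
b=pickle.load(open("side0.pkl","rb"));save(b,"side0",scale=1.4)
E
```

```text
pics
{'t': np.float64(0.0), 'qpos': array([-1.325,  0.424,  1.631, -0.   ,  1.089, -0.019]), 'qvel': array([ 0.   ,  0.   , -0.002,  0.002, -0.   , -0.001]), 'joint_torque': array([ 0.0000e+00, -5.4462e+01, -2.7367e+01,  6.4000e-02,  2.3000e-02,
       -0.0000e+00]), 'ee_pos': array([ 163.455, -602.685,  229.908]), 'orientation': array([ 2.08 ,  0.279, -2.081]), 'ft_force': array([ 0.077,  0.391, -0.113]), 'moment': array([0.001, 0.037, 0.015]), 'width': np.float64(87.922)}
top [[478.6490302084556, 0.0, 281.5967805372597], [0.0, 478.6490302084556, 207.11824545612365], [0.0, 0.0, 1.0]] -0.046180632233378933 (array([ 401.11582773, -117.40294791, 1386.76369856]), array([[ 0.13036237,  0.00637506, -0.99146981]]))
side [[490.18183600407986, 0.0, 270.5355227033072], [0.0, 490.18183600407986, 210.34863168508204], [0.0, 0.0, 1.0]] -0.08053608601448839 (array([  371.5046311 , -1126.71417213,   519.44215155]), array([[ 0.18107547,  0.90169688, -0.39310016]]))
```

View pics/top0.png

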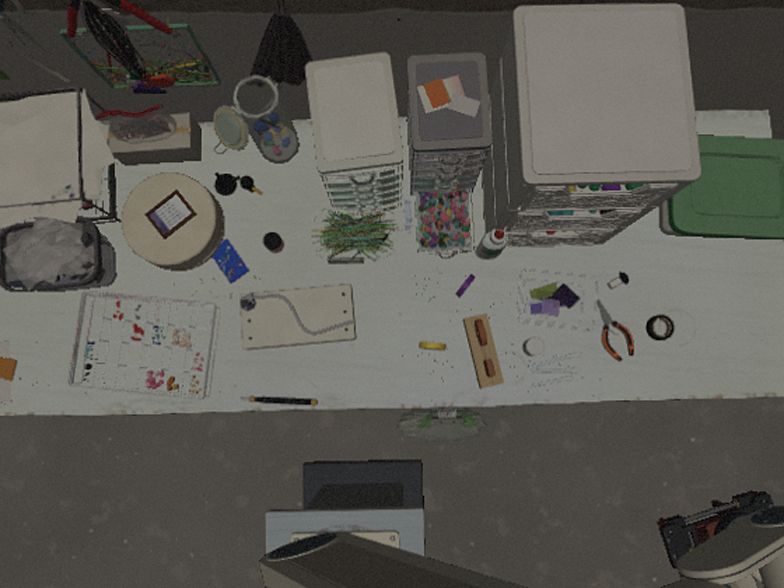

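View pics/side0.png

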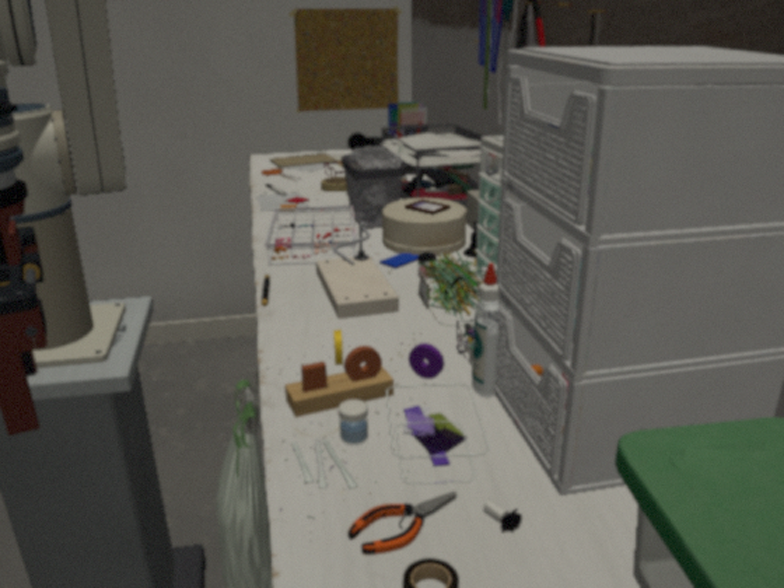

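Candidates for the ring (top image, original px): terracotta with hole (344,237), at the far end of the block; square blank (350,261); purple look-alike (333,204); yellow look-alike (309,247). I choose the terracotta round one and check it in a close crop.

```bash
python3 - <<'E'
from h import *
import pickle
a=pickle.load(open("top0.pkl","rb"));b=pickle.load(open("side0.pkl","rb"))
def cr(d,c,s):
    return cv2.resize(d["img"][c[1]:c[3],c[0]:c[2],::-1],None,fx=s,fy=s,interpolation=cv2.INTER_CUBIC)
A=cr(a,(165,195,265,255),8)
B1=cr(a,(325,220,375,285),4);B2=cr(b,(195,225,295,300),4);
C=np.zeros((600,800,3),np.uint8);C[:480]=0
A=cv2.resize(A,(560,336));C[:336,:560]=A;C[:260,570:770]=B1;C[340:600,0:400]=B2[:260];
S=cr(b,(220,150,300,240),3);C[340:600,410:650]=S[:260]
cv2.imwrite("pics/crops.png",C)
# ring/blank mask in hsv
for d,n in((a,"top"),(b,"side")):
    hsv=cv2.cvtColor(d["img"],cv2.COLOR_RGB2HSV)
    m=((hsv[...,0]<14)&(hsv[...,1]>110)&(hsv[...,2]>30)).astype(np.uint8)
    k,l,st,c=cv2.connectedComponentsWithStats(m)
    for i in range(1,k):
        if st[i,4]>25: print(n,st[i],c[i].round(1),np.median(d["range_z"][l==i]),deep(d,c[i]).round(1))
E
```

```text
top [ 85   0  31  21 104] [99.4  9.1] 995.8299 [[959.4 258.8 462.6]]
top [47  5  9 22 74] [51.2 16.3] 1017.66437 [[957.  369.1 447.8]]
top [100  52  25  11 160] [113.2  56.8] 1177.133 [[941.9 293.2 279.3]]
top [303  56  18  21 242] [311.6  65.9] 1148.6346 [[ 897.4 -194.3  289.7]]
top [74 78 29  6 51] [87.2 80.6] 1260.7584 [[921.4 395.3 187.5]]
top [104 136  35  34 137] [122.3 152.4] 1330.7129 [[747.8 330.2  87.4]]
top [353 164   7   7  29] [356.3 166.7] 1227.3231 [[ 666.5 -306.6  190.6]]
top [339 228   9  19 100] [343.5 236.9] 1320.7573 [[ 497.5 -280.7   69.1]]
top [440 231  13  23  70] [447.8 241. ] 1371.8446 [[ 479.3 -589.4    6. ]]
top [430 235  14  22  74] [434.6 246.4] 1370.0327 [[ 465.6 -548.1   13.8]]
top [346 257   8  12  65] [349.3 262.2] 1317.8026 [[ 425.9 -294.6   65.2]]
top [119 270   6   9  30] [121.2 273.4] 1366.7151 [[411.7 351.7  13.1]]
top [504 370  10  14  58] [508.  376.3] 954.74084 [[ 180.  -565.   390.7]]
side [382  12   8  21  77] [385.9  21.9] 1375.6523 [[963.4 268.3 469.8]]
side [188 121  13   4  33] [194.4 122.4] 2258.0718 [[ 424.6 1138.6   12.6]]
side [  0 146  16  43 389] [  7.2 166.8] 494.64056 [[ 187.8 -612.4  371.7]]
side [ 18 175   9   6  33] [ 22.  177.3] 585.5014 [[ 170.4 -525.9  331.6]]
side [346 188   9  15  87] [350.  196.4] 915.6235 [[ 668.3 -315.5  181.7]]
side [   0  219   33   91 1719] [ 12.1 263. ] 487.1471 [[ 186.6 -657.   283.2]]
side [247 248  25  24 428] [258.8 259.4] 961.6257 [[ 494.6 -290.3   54.6]]
side [217 259  16  20 266] [224.2 268.8] 939.86743 [[ 426.5 -300.1   48. ]]
side [250 360  40  22 318] [269.  368.1] 735.9498 [[ 465.9 -554.4   12.9]]
side [259 369  43  26 345] [282.2 385.2] 695.488 [[ 478.6 -597.1   15.9]]
```

View pics/crops.png

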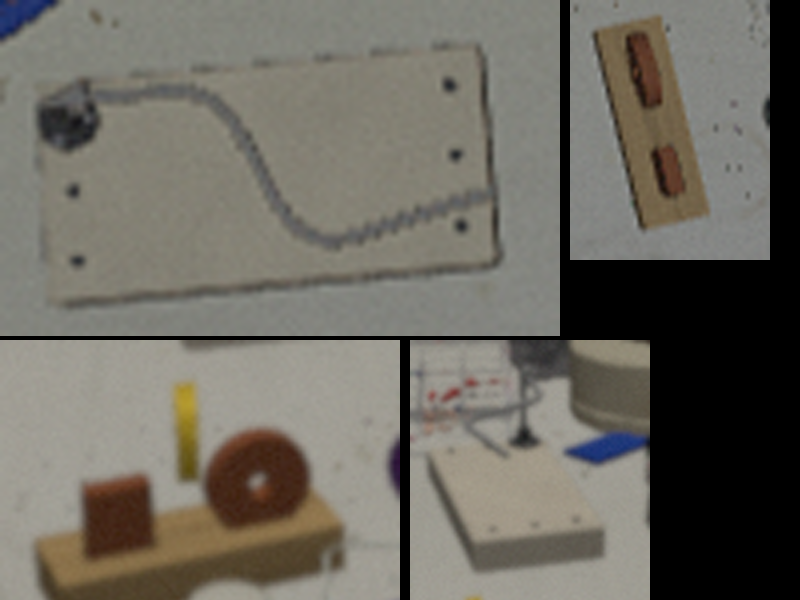

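Crops: the ring with hole (side px ≈(259,259)), at the block's far end; the blank sits near. Rod: tip ≈ top px (252.5,229.5), bend near (224,238), bend near (202,212), collar ≈(181,212). Now measure the rod centre line, ring and block.

```bash
python3 - <<'E'
from h import *
import pickle
a=pickle.load(open("top0.pkl","rb"));b=pickle.load(open("side0.pkl","rb"))
g=a["img"].astype(np.float32).mean(2)
sub=g[195:255,165:265]
bg=cv2.medianBlur(np.clip(sub,0,255).astype(np.uint8),15).astype(np.float32)
dk=np.clip(bg-sub-8,0,None)
rz=a["range_z"][195:255,165:265]
# height map
vv,uu=np.mgrid[195:255,165:265]
P=deep(a,np.c_[uu.ravel(),vv.ravel()]).reshape(60,100,3)
hm=(P[...,2]>70)
print("height mask n",hm.sum())
for r in range(10,50,1): print(''.join('#' if hm[r,c] and dk[r,c]>8 else ('h' if hm[r,c] else ('d' if dk[r,c]>12 else '.')) for c in range(0,95)))
print("heights of rod px",np.percentile(P[...,2][hm],[10,50,90]))
# brick: heights ~32
bm=((P[...,2]>20)&(P[...,2]<45)).astype(np.uint8)|hm.astype(np.uint8)
c=max(cv2.findContours(bm,0,2)[0],key=cv2.contourArea)
box=cv2.boxPoints(cv2.minAreaRect(c))+[165,195]
W=onz(a,box,32);print(W.round(1),[np.linalg.norm(W[i]-W[(i+1)%4]).round(1) for i in range(4)])
E
```

```text
height mask n 259
........................................................ddd..........................dd........
................................h............ddd.....................................dd........
..................................dddd................................................d.....h..
........................dd............................................................d........
..............ddd................................h.............................dd.....d........
............####..........dddd##ddd....h.......................................ddd....#........
..........dd#h##ddd##################...........................................d.....d........
d.......d##hhhh##################h####d..........h....................................d........
......######hhh##hhhh.d.............h###..............................................d........
......#####d##h#d....................h###.............................................d........
......d###dd####dd.....................###............................................dd.......
......ddddddddd.dd........
[... 2278 characters left out ...]
.......................................................h................................dd.....
............ddd.........................................................................dd.....
.............dd..............................................................dddddddddddd......
h..................................................................ddddddddddddddddd...........
.................h......................................ddddddddddddddddd...d..................
heights of rod px [102.73241207 106.23967789 370.19369289]
[[587.4 208.   32. ]
 [603.  -24.9  32. ]
 [489.1 -33.4  32. ]
 [473.5 196.9  32. ]] [np.float64(233.5), np.float64(114.2), np.float64(230.9), np.float64(114.4)]
```

```bash
cat > rod.py <<'E'
from h import *
def centreline(a,u0=165,v0=195,u1=265,v1=255,seed=(252.5,230)):
    g=a["img"].astype(np.float32).mean(2)[v0:v1,u0:u1]
    bg=cv2.medianBlur(g.astype(np.uint8),15).astype(np.float32)
    w=np.clip(bg-g-4,0,60)
    vv,uu=np.mgrid[v0:v1,u0:u1]
    X=onz(a,np.c_[uu.ravel(),vv.ravel()],105)[:,:2];w=w.ravel()
    p=onz(a,[seed],105)[0,:2];t=np.array([0.,1.]);out=[]
    for i in range(110):
        for _ in range(3):
            d=X-p;s=d@t;n=np.array([-t[1],t[0]]);e=d@n
            k=(abs(e)<7)&(abs(s)<7);ww=w*k*np.exp(-(s/4)**2)
            if ww.sum()<30: return np.array(out)
            p=p+n*(ww*e).sum()/ww.sum()
            # direction update by weighted regression
            A=np.average(s[k],weights=w[k]+1e-6);B=np.average(e[k],weights=w[k]+1e-6)
            sl=np.average((s[k]-A)*(e[k]-B),weights=w[k]+1e-6)/np.average((s[k]-A)**2,weights=w[k]+1e-6)
            t=t+n*sl*0.5;t/=np.linalg.norm(t)
        out.append([*p,np.degrees(np.arctan2(t[1],t[0])),ww.sum()]);p=p+2*t
    return np.array(out)
E
python3 - <<'E'
from rod import *
import pickle
a=pickle.load(open("top0.pkl","rb"));b=pickle.load(open("side0.pkl","rb"))
c=centreline(a);np.save("cl.npy",c)
for i in range(0,len(c),3): print(2*i,c[i].round(1))
# block
hsv=cv2.cvtColor(a["img"],cv2.COLOR_RGB2HSV)[215:285,325:375]
m=((hsv[...,0]<25)&(hsv[...,1]>75)).astype(np.uint8);m=cv2.morphologyEx(m,3,np.ones((5,5)))
k,l,st,cc=cv2.connectedComponentsWithStats(m);i=1+st[1:,4].argmax()
ct=max(cv2.findContours((l==i).astype(np.uint8),0,1)[0],key=cv2.contourArea)
bx=cv2.boxPoints(cv2.minAreaRect(ct))+[325,215];W=onz(a,bx,26);print(W.round(1),W.mean(0),[np.linalg.norm(W[i]-W[(i+1)%4]).round(1) for i in range(4)])
# ring top from depth
vv,uu=np.mgrid[215:285,325:375];P=deep(a,np.c_[uu.ravel(),vv.ravel()]);
for nm,lo,xs in(("ring",60,(460,540)),("blank",50,(400,450))):
    k=(P[:,2]>lo)&(P[:,2]<85)&(P[:,0]>xs[0])&(P[:,0]<xs[1])&(P[:,1]<-255)&(P[:,1]>-325);Q=P[k]
    print(nm,len(Q),Q.mean(0).round(1),Q.max(0).round(1),Q.min(0).round(1))
    if nm=="ring":
        e=np.linalg.svd(Q[:,:2]-Q[:,:2].mean(0))[2][0];print("dir",e,np.degrees(np.arctan2(e[1],e[0])))
# ring centre, side view: hole pixel
hs=cv2.cvtColor(b["img"],cv2.COLOR_RGB2HSV)
m=((hs[...,0]<14)&(hs[...,1]>110)&(hs[...,2]>30)).astype(np.uint8)
k,l,st,cc=cv2.connectedComponentsWithStats(m)
i=l[255,252]; M=(l==i).astype(np.uint8)
print(np.c_[np.where(M)[::-1]].min(0),np.c_[np.where(M)[::-1]].max(0))
cs,h=cv2.findContours(M,cv2.RETR_CCOMP,1)
for q in cs: print(cv2.contourArea(q),q.mean((0,1)), onz(b,[q.mean((0,1))],46))
# rod tip from side: proj of tip
print(proj(b,[[*c[0,:2],105]]),proj(b,[[*c[-1,:2],105]]))
E
```

```text
0 [517.8 -33.9  72.4 286.8]
6 [518.9 -28.6  94.1 191.9]
12 [517.3 -22.8 105.4 179.2]
18 [515.6 -17.1 105.5 168.9]
24 [513.9 -11.3 107.  159.1]
30 [512.3  -5.5 103.5 164.9]
36 [5.111e+02 4.000e-01 1.091e+02 1.827e+02]
42 [509.    6.  107.6 177.1]
48 [507.3  11.8 101.5 186.5]
54 [505.5  17.6 107.  175. ]
60 [503.5  23.3 111.2 192.4]
66 [501.6  29.  106.  182.2]
72 [500.4  34.8 105.2 158.5]
78 [498.7  40.6 103.2 176.3]
84 [499.4  46.6  75.7 146.5]
90 [501.6  52.2  65.9 152.1]
96 [504.4  57.5  55.6 172.4]
102 [508.4  61.9  41.8 169.6]
108 [513.1  65.6  35.4 159.9]
114 [517.8  69.4  33.8 153.8]
120 [523.1  72.2  22.9 155.5]
126 [528.6  74.7  21.5 149.8]
132 [534.   77.2  22.7 155.8]
138 [539.4  79.8  22.8 159. ]
144 [544.7  82.6  29.7 175.1]
150 [549.9  85.7  30.4 193.8]
156 [555.   88.9  31.4 151.6]
162 [560.   92.2  37.6 157.4]
168 [564.2  96.5  43.9 166.5]
174 [568.3 100.9  57.4 160.6]
180 [570.8 106.3  69.1 169.9]
186 [572.8 112.   72.7 166.6]
192 [573.3 118.   85.6 165.1]
198 [573.7 124.   85.1 176.9]
204 [573.7 130.   94.8 171.3]
210 [572.4 135.8  97.7 144.8]
216 [571.3 141.7  93.3 159.9]
[[ 525.3 -250.5   26. ]
 [ 536.  -298.6   26. ]
 [ 396.5 -327.2   26. ]
 [ 386.1 -279.6   26. ]] [ 460.97601762 -288.95584306   26.        ] [np.float64(49.4), np.float64(142.4), np.float64(48.7), np.float64(142.2)]
ring 77 [ 494.7 -282.8   67.6] [ 517.7 -273.6   75.4] [ 473.  -291.9   60.3]
dir [-0.9786786  -0.20539766] -168.14722158910487
blank 55 [ 424.6 -296.9   60.1] [ 439.9 -289.7   65.4] [ 409.3 -305.9   50.1]
[247 248] [271 271]
415.0 [258.69117647 259.89705882] [[ 497.64916938 -278.77612055   46.        ]]
2.0 [254. 264.] [[ 485.98182218 -293.18382228   46.        ]]
28.5 [258.76470588 259.76470588] [[ 497.87994373 -278.27138755   46.        ]]
[[249.88814655 188.89130471]] [[259.8318385 165.0594891]]
```

```bash
cat > plan.py <<'E'
import sys
from h import *
from scipy.spatial.transform import Rotation as Ro
def pose():
    o=ctrl.get_obs();R=Ro.from_rotvec(o["orientation"]).as_matrix();return o,o["ee_pos"],R
def show(o,p,R): print("t %.2f p %s yaw %.2f tilt %s F %s M %s w %.2f"%(o["t"],p.round(2),np.degrees(np.arctan2(R[1,1],R[0,1])),R[:,0].round(4),np.round(o["ft_force"],2),np.round(o["moment"],3),o["width"]))
def to(target,yaw):
    o,p,R=pose();show(o,p,R)
    y=np.radians(yaw);Rt=np.c_[[0,0,-1],[np.cos(y),np.sin(y),0],[np.sin(y),-np.cos(y),0]]
    print("shift cm in tool axes now",(R.T@(np.array(target)-p)/10).round(3),"in target axes",(Rt.T@(np.array(target)-p)/10).round(3),"dr tool",Ro.from_matrix(R.T@Rt).as_rotvec().round(4))
if __name__=="__main__":
    v=list(map(float,sys.argv[1:]));to(v[:3],v[3])
E
python3 - <<'E'
from plan import *
import pickle
to([496,-281.5,130],101.6);to([496,-281.5,130],-78.4)
print(ctrl.get_obs()["qpos"])
a=pickle.load(open("top0.pkl","rb"))
c=np.load("cl.npy")
L=c[6:36];k=np.polyfit(L[:,1],L[:,0],1);print("leg1 x=",k,"ang",90-np.degrees(np.arctan(k[0])), "rms",np.std(L[:,0]-np.polyval(k,L[:,1])))
# profile along leg1 line beyond tip, gray compare with offsets +-7mm
g=a["img"].astype(np.float32).mean(2)
for y in range(-50,-10,2):
    P=[[np.polyval(k,y)+o,y,105] for o in(-9,0,9)]
    uv=proj(a,P);print(y,[round(float(cv2.getRectSubPix(g,(1,1),tuple(map(float,q)))[0,0]),0) for q in uv],end=' ')
E
```

```text
t 0.10 p [ 163.47 -602.73  229.98] yaw -74.83 tilt [-3.0e-04  1.4e-03 -1.0e+00] F [-0.49 -0.27 -0.08] M [-0.036  0.047  0.046] w 87.71
shift cm in tool axes now [ 10.03  -22.287 -40.501] in target axes [ 9.998 24.78  39.033] dr tool [-3.0793e+00 -2.1000e-03  0.0000e+00]
t 0.10 p [ 163.47 -602.73  229.98] yaw -74.83 tilt [-3.0e-04  1.4e-03 -1.0e+00] F [-0.49 -0.27 -0.08] M [-0.036  0.047  0.046] w 87.71
shift cm in tool axes now [ 10.03  -22.287 -40.501] in target axes [  9.998 -24.78  -39.033] dr tool [0.0623 0.     0.0014]
[-1.32501150e+00  4.23765993e-01  1.63061800e+00  5.85682907e-06
  1.08860310e+00 -1.90083241e-02]
leg1 x= [-3.01458158e-01  5.10644695e+02] ang 106.77586143184608 rms 0.25059955989858307
-50 [129.0, 129.0, 129.0] -48 [129.0, 129.0, 129.0] -46 [129.0, 126.0, 129.0] -44 [127.0, 128.0, 128.0] -42 [129.0, 129.0, 129.0] -40 [132.0, 129.0, 129.0] -38 [128.0, 126.0, 129.0] -36 [84.0, 97.0, 119.0] -34 [85.0, 90.0, 90.0] -32 [120.0, 95.0, 87.0] -30 [128.0, 98.0, 124.0] -28 [126.0, 97.0, 126.0] -26 [125.0, 99.0, 126.0] -24 [125.0, 99.0, 126.0] -22 [117.0, 94.0, 127.0] -20 [94.0, 97.0, 124.0] -18 [80.0, 98.0, 126.0] -16 [93.0, 97.0, 128.0] -14 [121.0, 96.0, 127.0] -12 [127.0, 98.0, 126.0]
```

Request:
apply_moves([
  {"gripper": 40, "delta_pos": [0, -1.49, -2.7], "dr": [0, 0, 0]},
  {"gripper": 40, "delta_pos": [0, -1.49, -2.7], "dr": [0, 0, 0]},
  {"gripper": 40, "delta_pos": [0, -1.49, -2.7], "dr": [0, 0, 0]},
  {"gripper": 40, "delta_pos": [0, -1.49, -2.7], "dr": [0, 0, 0]},
  {"gripper": 40, "delta_pos": [0, -1.49, -2.7], "dr": [0, 0, 0]},
])

```text
t: 0.52
ee_pos: [275.0, -494.7, 230.3]
orientation: [2.08, 0.277, -2.081]
ft_force: [0.6, -0.1, 0.5]
width: 57.7
```

Request:
apply_moves([
  {"gripper": 40, "delta_pos": [0, -1.49, -2.7], "dr": [0, 0, 0]},
  {"gripper": 40, "delta_pos": [0, -1.49, -2.7], "dr": [0, 0, 0]},
  {"gripper": 40, "delta_pos": [0, -1.49, -2.7], "dr": [0, 0, 0]},
  {"gripper": 40, "delta_pos": [0, -1.49, -2.7], "dr": [0, 0, 0]},
  {"gripper": 40, "delta_pos": [0, -1.49, -2.7], "dr": [0, 0, 0]},
])

```text
t: 0.93
ee_pos: [385.9, -387.4, 230.4]
orientation: [2.08, 0.277, -2.081]
ft_force: [0.5, -1.0, 0.0]
width: 35.4
```

Request:
apply_moves([
  {"gripper": 40, "delta_pos": [0, -1.49, -2.7], "dr": [0, 0, 0]},
  {"gripper": 40, "delta_pos": [0, -1.49, -2.7], "dr": [0, 0, 0]},
  {"gripper": 40, "delta_pos": [0, -1.49, -2.7], "dr": [0, 0, 0]},
  {"gripper": 40, "delta_pos": [0, -1.49, -2.7], "dr": [0, 0, 0]},
  {"gripper": 40, "delta_pos": [0, -1.49, -2.7], "dr": [0, 0, 0]},
])

```text
t: 1.35
ee_pos: [496.7, -280.1, 230.4]
orientation: [2.08, 0.278, -2.081]
ft_force: [-0.2, -0.8, -0.4]
width: 34.9
```

Request:
apply_moves([
  {"gripper": 40, "delta_pos": [0, 0, 0], "dr": [-0.12, 0, 0]},
  {"gripper": 40, "delta_pos": [0, 0, 0], "dr": [-0.12, 0, 0]},
  {"gripper": 40, "delta_pos": [0, 0, 0], "dr": [-0.12, 0, 0]},
  {"gripper": 40, "delta_pos": [0, 0, 0], "dr": [-0.12, 0, 0]},
  {"gripper": 40, "delta_pos": [0, 0, 0], "dr": [-0.12, 0, 0]},
])

```text
t: 1.77
ee_pos: [495.8, -281.1, 230.3]
orientation: [1.703, 0.793, -1.704]
ft_force: [0.1, 0.4, 0.3]
width: 35.3
```

Request:
apply_moves([
  {"gripper": 40, "delta_pos": [0, 0, 0], "dr": [-0.12, 0, 0]},
  {"gripper": 40, "delta_pos": [0, 0, 0], "dr": [-0.12, 0, 0]},
  {"gripper": 40, "delta_pos": [0, 0, 0], "dr": [-0.12, 0, 0]},
  {"gripper": 40, "delta_pos": [0, 0, 0], "dr": [-0.12, 0, 0]},
  {"gripper": 40, "delta_pos": [0, 0, 0], "dr": [-0.12, 0, 0]},
])

```text
t: 2.18
ee_pos: [495.7, -281.3, 230.3]
orientation: [1.282, 1.161, -1.283]
ft_force: [-0.2, -0.1, -0.2]
width: 34.9
```

Request:
apply_moves([
  {"gripper": 40, "delta_pos": [0, 0, 0], "dr": [-0.12, 0, 0]},
  {"gripper": 40, "delta_pos": [0, 0, 0], "dr": [-0.12, 0, 0]},
  {"gripper": 40, "delta_pos": [0, 0, 0], "dr": [-0.12, 0, 0]},
  {"gripper": 40, "delta_pos": [0, 0, 0], "dr": [-0.12, 0, 0]},
  {"gripper": 40, "delta_pos": [0, 0, 0], "dr": [-0.12, 0, 0]},
])

```text
t: 2.6
ee_pos: [495.7, -281.3, 230.3]
orientation: [0.834, 1.406, -0.834]
ft_force: [0.1, 0.3, -0.6]
width: 34.9
```

Request:
apply_moves([
  {"gripper": 40, "delta_pos": [0, 0, 0], "dr": [-0.12, 0, 0]},
  {"gripper": 40, "delta_pos": [0, 0, 0], "dr": [-0.12, 0, 0]},
  {"gripper": 40, "delta_pos": [0, 0, 0], "dr": [-0.12, 0, 0]},
  {"gripper": 40, "delta_pos": [0, 0, 0], "dr": [-0.12, 0, 0]},
  {"gripper": 40, "delta_pos": [0, 0, 0], "dr": [-0.12, 0, 0]},
])

```text
t: 3.02
ee_pos: [495.7, -281.3, 230.3]
orientation: [0.369, 1.54, -0.369]
ft_force: [0.5, 0.4, 0.2]
width: 34.8
```

Request:
apply_moves([
  {"gripper": 40, "delta_pos": [0, 0, 0], "dr": [-0.12, 0, 0]},
  {"gripper": 40, "delta_pos": [0, 0, 0], "dr": [-0.12, 0, 0]},
  {"gripper": 40, "delta_pos": [0, 0, 0], "dr": [-0.12, 0, 0]},
  {"gripper": 40, "delta_pos": [0, 0, 0], "dr": [-0.12, 0, 0]},
  {"gripper": 40, "delta_pos": [0, 0, 0], "dr": [-0.12, 0, 0]},
])

```text
t: 3.43
ee_pos: [495.7, -281.3, 230.3]
orientation: [-0.101, 1.569, 0.102]
ft_force: [0.1, 0.2, -0.1]
width: 35.2
```

```bash
python3 plan.py 496 -281.5 90 101.6
```

```text
t 3.43 p [ 495.7  -281.32  230.29] yaw 97.40 tilt [-7.e-04  5.e-04 -1.e+00] F [ 0.12  0.2  -0.07] M [ 0.057 -0.152 -0.033] w 35.20
shift cm in tool axes now [14.029 -0.029  0.037] in target axes [14.029 -0.023  0.026] dr tool [-0.0733 -0.0007 -0.0006]
```

Request:
apply_moves([
  {"gripper": 40, "delta_pos": [3.3, 0, 0], "dr": [-0.073, 0, 0]},
  {"gripper": 40, "delta_pos": [3.3, 0, 0], "dr": [0, 0, 0]},
  {"gripper": 40, "delta_pos": [3.3, 0, 0], "dr": [0, 0, 0]},
  {"gripper": 40, "delta_pos": [2, 0, 0], "dr": [0, 0, 0]},
  {"gripper": 40, "delta_pos": [2, 0, 0], "dr": [0, 0, 0]},
])

```text
t: 3.85
ee_pos: [495.1, -280.9, 89.7]
orientation: [-0.153, 1.567, 0.155]
ft_force: [-0.7, -0.4, 0.5]
width: 35.2
```

Request:
apply_moves([
  {"gripper": 40, "delta_pos": [1.5, 0, 0], "dr": [0, 0, 0]},
  {"gripper": 40, "delta_pos": [1.25, 0, 0], "dr": [0, 0, 0]},
  {"gripper": 17, "delta_pos": [0, 0, 0], "dr": [0, 0, 0]},
  {"gripper": 17, "delta_pos": [0, 0, 0], "dr": [0, 0, 0]},
  {"gripper": 17, "delta_pos": [0, 0, 0], "dr": [0, 0, 0]},
])

```text
t: 4.27
ee_pos: [496.5, -281.8, 64.9]
orientation: [-0.155, 1.564, 0.154]
ft_force: [-0.2, -0.2, 0.3]
width: 18.7
```

```bash
python3 - <<'E'
from plan import *
to([495.7,-281.3,64],101.6)
a=grab("top");b=grab("side")
A=cv2.resize(a["img"][205:285,305:395,::-1],None,fx=5,fy=5,interpolation=2);B=cv2.resize(b["img"][200:290,200:300,::-1],None,fx=4,fy=4,interpolation=2)
C=np.zeros((400,860,3),np.uint8);C[:,:450]=A;C[:360,455:855]=B;cv2.imwrite("pics/grip.png",C[:,:800] if 0 else cv2.resize(C,(774,360)))
E
```

```text
t 4.27 p [ 496.47 -281.77   64.88] yaw 101.24 tilt [ 9.e-04 -5.e-04 -1.e+00] F [-0.17 -0.16  0.26] M [ 0.06  -0.115  0.045] w 18.69
shift cm in tool axes now [ 0.088  0.062 -0.067] in target axes [ 0.088  0.062 -0.066] dr tool [-0.0062  0.0008  0.0007]
```

View pics/grip.png

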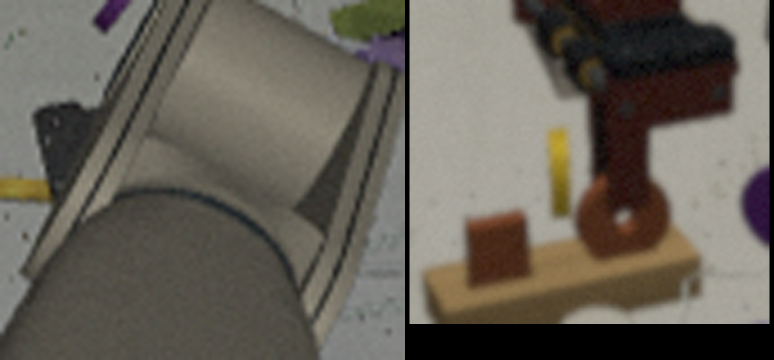

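Side view: the fingers straddle the ring's top half, centred on the hole (pic ≈(623,217)); blank untouched. Top view is hidden by the arm. Closing.

Request:
apply_moves([
  {"gripper": 14, "delta_pos": [0.05, 0, 0], "dr": [0, 0, 0]},
  {"gripper": 8, "delta_pos": [0, 0, 0], "dr": [0, 0, 0]},
  {"gripper": 0, "delta_pos": [0, 0, 0], "dr": [0, 0, 0]},
  {"gripper": 0, "delta_pos": [0, 0, 0], "dr": [0, 0, 0]},
  {"gripper": 0, "delta_pos": [0, 0, 0], "dr": [0, 0, 0]},
])

```text
t: 4.78
ee_pos: [496.7, -282.1, 64.4]
orientation: [-0.155, 1.564, 0.153]
ft_force: [0.4, -1.8, 4.9]
width: 11.8
```

```bash
python3 plan.py 496 -281.5 64 101.6
```

```text
t 4.78 p [ 496.67 -282.07   64.37] yaw 101.24 tilt [ 0.0016 -0.0011 -1.    ] F [ 0.39 -1.75  4.94] M [-0.461 -0.265  0.01 ] w 11.79
shift cm in tool axes now [ 0.037  0.069 -0.055] in target axes [ 0.037  0.069 -0.055] dr tool [-0.0062  0.0013  0.0014]
```

Request:
apply_moves([
  {"gripper": 0, "delta_pos": [-0.5, 0, 0], "dr": [0, 0, 0]},
  {"gripper": 0, "delta_pos": [-1, 0, 0], "dr": [0, 0, 0]},
  {"gripper": 0, "delta_pos": [-1.5, 0, 0], "dr": [0, 0, 0]},
  {"gripper": 0, "delta_pos": [-1.9, 0, 0], "dr": [0, 0, 0]},
  {"gripper": 0, "delta_pos": [-1, 0, 0], "dr": [0, 0, 0]},
])

```text
t: 5.2
ee_pos: [496.0, -281.2, 124.4]
orientation: [-0.154, 1.565, 0.154]
ft_force: [0.6, 0.1, -0.9]
width: 11.8
```

```bash
python3 - <<'E'
from plan import *
to([533.3,-75.3,123.4],106.8)
E
```

```text
t 5.20 p [ 496.02 -281.17  124.4 ] yaw 101.23 tilt [ 3.e-04  4.e-04 -1.e+00] F [ 0.58  0.07 -0.88] M [-0.021 -0.162 -0.038] w 11.82
shift cm in tool axes now [ 0.109 19.467  7.667] in target axes [ 0.1   18.631  9.52 ] dr tool [-0.0972  0.0003 -0.0003]
```

Request:
apply_moves([
  {"gripper": 0, "delta_pos": [0, 1.95, 0.77], "dr": [0, 0, 0]},
  {"gripper": 0, "delta_pos": [0, 1.95, 0.77], "dr": [0, 0, 0]},
  {"gripper": 0, "delta_pos": [0, 1.95, 0.77], "dr": [0, 0, 0]},
  {"gripper": 0, "delta_pos": [0, 1.95, 0.77], "dr": [0, 0, 0]},
  {"gripper": 0, "delta_pos": [0, 1.95, 0.77], "dr": [0, 0, 0]},
])

```text
t: 5.62
ee_pos: [514.3, -177.1, 122.8]
orientation: [-0.153, 1.566, 0.154]
ft_force: [0.4, 0.2, -0.3]
width: 11.7
```

Request:
apply_moves([
  {"gripper": 0, "delta_pos": [0, 1.95, 0.77], "dr": [0, 0, 0]},
  {"gripper": 0, "delta_pos": [0, 1.95, 0.77], "dr": [0, 0, 0]},
  {"gripper": 0, "delta_pos": [0, 1.95, 0.77], "dr": [0, 0, 0]},
  {"gripper": 0, "delta_pos": [0, 1.95, 0.77], "dr": [0, 0, 0]},
  {"gripper": 0, "delta_pos": [0, 1.95, 0.77], "dr": [0, 0, 0]},
])

```text
t: 6.03
ee_pos: [533.0, -73.9, 122.8]
orientation: [-0.153, 1.566, 0.154]
ft_force: [0.2, 0.3, -0.1]
width: 11.8
```

Request:
apply_moves([
  {"gripper": 0, "delta_pos": [0, 0, 0], "dr": [-0.097, 0, 0]},
  {"gripper": 0, "delta_pos": [0, 0, 0], "dr": [0, 0, 0]},
  {"gripper": 0, "delta_pos": [0, 0, 0], "dr": [0, 0, 0]},
  {"gripper": 0, "delta_pos": [0, 0, 0], "dr": [0, 0, 0]},
  {"gripper": 0, "delta_pos": [0, 0, 0], "dr": [0, 0, 0]},
])

```text
t: 6.45
ee_pos: [533.3, -75.7, 122.7]
orientation: [-0.228, 1.559, 0.228]
ft_force: [-0.0, -0.8, -0.8]
width: 12.0
```

```bash
python3 - <<'E'
from plan import *
import pickle
to([533.3,-75.3,123.4],106.8)
b=grab("side");a=grab("top");pickle.dump((a,b),open("s1.pkl","wb"))
o,p,R=pose()
c=p+R[:,0]*18.4; print("ring c",c, "pred side px",proj(b,[c]),"tip",proj(b,[[521.8,-37,105]]))
hs=cv2.cvtColor(b["img"],cv2.COLOR_RGB2HSV)
m=((hs[...,0]<14)&(hs[...,1]>110)&(hs[...,2]>30)).astype(np.uint8)
u,v=proj(b,[c])[0].astype(int)
B=cv2.resize(b["img"][v-50:v+35,u-50:u+50,::-1],None,fx=6,fy=6,interpolation=2)
cv2.imwrite("pics/s1.png",B); print("crop origin",u-50,v-50)
A=cv2.resize(a["img"][190:260,165:275,::-1],None,fx=3,fy=3,interpolation=2);cv2.imwrite("pics/t1.png",A)
C=np.zeros((600,790,3),np.uint8);C[:510,:600]=B;A=cv2.resize(A,None,fx=.57,fy=.57);C[:A.shape[0],602:602+A.shape[1]]=A
cv2.imwrite("pics/s1.png",C)
E
```

```text
t 6.45 p [533.27 -75.68 122.71] yaw 106.66 tilt [-2.e-04  1.e-04 -1.e+00] F [-0.03 -0.82 -0.81] M [ 0.055 -0.154  0.046] w 11.99
shift cm in tool axes now [-0.069  0.035  0.014] in target axes [-0.069  0.035  0.014] dr tool [-0.0024 -0.0002 -0.0002]
ring c [533.32226296 -75.72363285 104.27937382] pred side px [[259.11157894 194.83122111]] tip [[251.73986694 189.19660823]]
crop origin 209 144
```

View pics/s1.png

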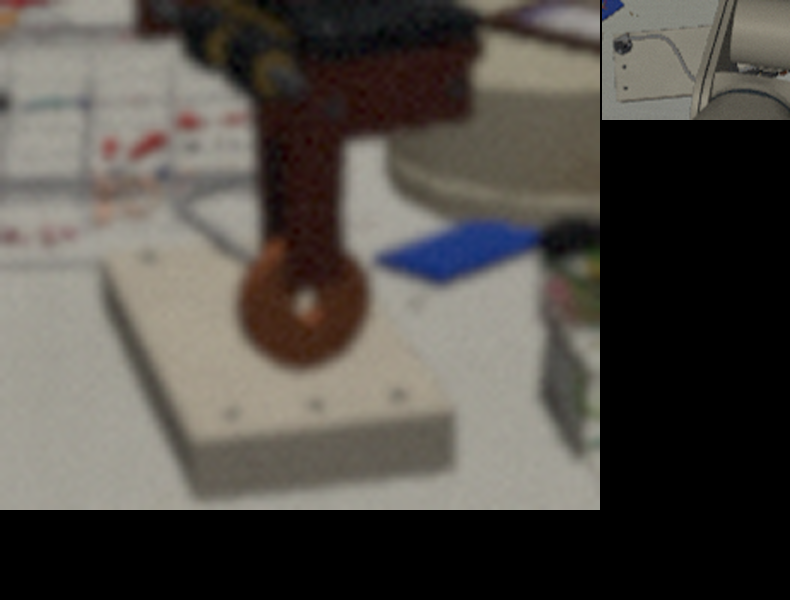

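Side view: ring centre at px ≈(259.7,194.5), rod leg visible behind it (pic (215,235)). Compare ring and rod within the same (side) camera.

```bash
python3 - <<'E'
from plan import *
import pickle
b0=pickle.load(open("side0.pkl","rb"));a,b=pickle.load(open("s1.pkl","rb"))
# ring outline: lower 60% arc, circle fit
hs=cv2.cvtColor(b["img"],cv2.COLOR_RGB2HSV).astype(int);rgb=b["img"].astype(int)
m=((rgb[...,0]-rgb[...,2]>28)).astype(np.uint8)
m[:,:245]=0;m[:, 275:]=0;m[:183]=0;m[210:]=0
for r in range(182,208): print(r,''.join('#' if x else '.' for x in m[r,244:276]))
ct=max(cv2.findContours(m,0,1)[0],key=cv2.contourArea)[:,0,:]
q=ct[ct[:,1]>190]
el=cv2.fitEllipseDirect(ct[ct[:,1]>188].astype(np.float32));print("ellipse",el)
# rod profile in side0 near leg1
g=cv2.GaussianBlur(b0["img"].astype(np.float32).mean(2),(0,0),0.5)
for y in range(-34,30,6):
    x=510.64-0.3015*y
    off=np.arange(-14,14.1,1.0)
    n=np.array([0.957,0.289])
    pts=np.array([[x+o*n[0],y+o*n[1],105] for o in off]);uv=proj(b0,pts).astype(np.float32)
    pr=cv2.remap(g,uv[:,0].reshape(1,-1),uv[:,1].reshape(1,-1),1)[0]
    print(y,uv[14].round(1),pr.astype(int).tolist())
E
```

```text
182 ................................
183 ..........###......#............
184 .........#####.....#............
185 ........######..................
186 ........#####...................
187 .......######...##.#.###........
188 ......#######..#.....###........
189 .....########.##.#..#.###.......
190 ....##########..#..#######......
191 ....###########...########......
192 ....##########....########......
193 ...#.##########...########......
194 .....#####################......
195 .....######################.....
196 .....#####################......
197 .....######################.....
198 ......####################......
199 .#.....##################.......
200 .......#################........
201 .......################.........
202 ........##############..........
203 .........############...........
204 ..........#########.............
205 ................###.............
206 ................................
207 ................................
ellipse ((258.71417236328125, 196.45626831054688), (14.713199615478516, 21.252532958984375), 93.2419204711914)
-34 [251.2 188.8] [149, 149
[... 1068 characters left out ...]
112, 118, 124, 129, 135, 139, 143, 146, 147, 147]
8 [243.6 183.4] [153, 153, 153, 152, 151, 150, 149, 148, 145, 142, 138, 133, 128, 122, 116, 110, 109, 108, 108, 113, 117, 122, 127, 132, 137, 142, 146, 147, 149]
14 [242.6 182.6] [153, 153, 153, 153, 153, 152, 151, 150, 148, 145, 141, 136, 132, 127, 122, 118, 115, 114, 113, 116, 119, 123, 128, 133, 137, 141, 145, 147, 149]
20 [241.5 181.9] [152, 152, 151, 151, 150, 149, 148, 147, 145, 143, 140, 135, 130, 126, 122, 118, 116, 116, 116, 118, 121, 124, 128, 132, 136, 140, 144, 147, 149]
26 [240.5 181.1] [149, 149, 149, 149, 149, 148, 147, 145, 143, 140, 137, 133, 130, 125, 121, 116, 113, 113, 114, 118, 121, 125, 129, 133, 137, 141, 144, 146, 148]
```

```bash
python3 - <<'E'
from plan import *
import pickle
a,b=pickle.load(open("s1.pkl","rb"))
c=np.array([533.3,-75.7,104.3]);y=np.radians(106.7);d=np.array([np.cos(y),np.sin(y),0]);n=np.array([d[1],-d[0],0])
t=np.linspace(0,2*np.pi,721)
P=np.concatenate([c+s*d+27*(np.cos(t)[:,None]*n+np.sin(t)[:,None]*np.array([0,0,1])) for s in(-6,6)])
uv=proj(b,P);print(uv.min(0),uv.max(0))
# subpixel edges from red-blue
rb=cv2.GaussianBlur(b["img"].astype(np.float32),(0,0),0.6);rb=rb[...,0]-rb[...,2]
L=[];Rr=[]
for r in range(193,199):
    p=rb[r,240:280];h=(np.median(rb[r,252:266])+np.median(np.r_[rb[r,240:245],rb[r,274:279]]))/2
    i=np.where(p>h)[0];i=i[(i>5)&(i<35)];l,rr=i[0],i[-1]
    L.append(240+l-(p[l]-h)/(p[l]-p[l-1]));Rr.append(240+rr+(p[rr]-h)/(p[rr]-p[rr+1]))
print("L",np.round(L,2),"R",np.round(Rr,2))
for cc in range(256,262):
    p=rb[198:214,cc];h=(np.median(p[:3])+np.median(p[-5:]))/2;i=np.where(p<h)[0][0];print(cc,"bottom",round(198+i-1+(p[i-1]-h)/(p[i-1]-p[i]),2))
k=uv[(uv[:,1]>193)&(uv[:,1]<198)];print("model L/R rows193-198",k[:,0].min(),k[:,0].max())
E
```

```text
[247.47551788 182.96263064] [270.59450444 206.61193815]
L [248.02 248.22 248.74 249.26 249.53 249.89] R [269.57 269.73 269.67 269.21 268.54 267.96]
256 bottom 203.74
257 bottom 204.01
258 bottom 204.21
259 bottom 203.88
260 bottom 203.65
261 bottom 203.75
model L/R rows193-198 247.4755178817765 270.5945044364474
```

The estimates agree to about 1 mm laterally; height is known from the pocket. Start easing onto the tip.

Request:
apply_moves([
  {"gripper": 0, "delta_pos": [-0.07, 0.6, 0.06], "dr": [0, 0, 0]},
  {"gripper": 0, "delta_pos": [0, 0.6, 0], "dr": [0, 0, 0]},
  {"gripper": 0, "delta_pos": [0, 0.6, 0], "dr": [0, 0, 0]},
  {"gripper": 0, "delta_pos": [0, 0.6, 0], "dr": [0, 0, 0]},
  {"gripper": 0, "delta_pos": [0, 0.4, 0], "dr": [0, 0, 0]},
])

```text
t: 6.97
ee_pos: [525.6, -47.3, 123.4]
orientation: [-0.23, 1.559, 0.231]
ft_force: [-0.6, 0.3, -0.8]
width: 11.9
```

Request:
apply_moves([
  {"gripper": 0, "delta_pos": [0, 0.2, 0], "dr": [0, 0, 0]},
  {"gripper": 0, "delta_pos": [0, 0.2, 0], "dr": [0, 0, 0]},
  {"gripper": 0, "delta_pos": [0, 0.2, 0], "dr": [0, 0, 0]},
  {"gripper": 0, "delta_pos": [0, 0.2, 0], "dr": [0, 0, 0]},
  {"gripper": 0, "delta_pos": [0, 0, 0], "dr": [0, 0, 0]},
])

```text
t: 7.38
ee_pos: [523.6, -40.4, 123.4]
orientation: [-0.23, 1.559, 0.23]
ft_force: [-0.1, -0.2, -0.6]
width: 11.7
```

```bash
cat > st.py <<'E'
from plan import *
o,p,R=pose();show(o,p,R)
tip=np.array([521.8,-37]);y=np.radians(106.78);d=np.array([np.cos(y),np.sin(y)]);n=np.array([d[1],-d[0]])
F=o["ft_force"];r=p[:2]-tip
print("leg1: s %.1f lat %.2f | F along %.2f lat %.2f up %.2f"%(r@d,r@n,F[:2]@R[:2,1],F[:2]@R[:2,2],F[2]))
E
python3 st.py
```

```text
t 7.38 p [523.58 -40.36 123.39] yaw 106.81 tilt [-0.e+00  1.e-04 -1.e+00] F [-0.07 -0.2  -0.6 ] M [ 0.108 -0.163  0.021] w 11.69
leg1: s -3.7 lat 0.73 | F along -0.17 lat -0.13 up -0.60
```

Request:
apply_moves([
  {"gripper": 0, "delta_pos": [0, 0.15, 0], "dr": [0, 0, 0]},
  {"gripper": 0, "delta_pos": [0, 0.15, 0], "dr": [0, 0, 0]},
  {"gripper": 0, "delta_pos": [0, 0.15, 0], "dr": [0, 0, 0]},
  {"gripper": 0, "delta_pos": [0, 0.15, 0], "dr": [0, 0, 0]},
  {"gripper": 0, "delta_pos": [0, 0, 0], "dr": [0, 0, 0]},
])

```text
t: 7.8
ee_pos: [521.8, -34.6, 123.3]
orientation: [-0.23, 1.559, 0.23]
ft_force: [-0.6, -0.2, -0.9]
width: 11.8
```

```bash
python3 st.py
```

```text
t 7.80 p [521.79 -34.63 123.32] yaw 106.80 tilt [-2.e-04  1.e-04 -1.e+00] F [-0.6  -0.22 -0.9 ] M [ 0.101 -0.121  0.013] w 11.76
leg1: s 2.3 lat 0.67 | F along -0.04 lat -0.64 up -0.90
```

Request:
apply_moves([
  {"gripper": 0, "delta_pos": [0, 0.2, 0], "dr": [0, 0, 0]},
  {"gripper": 0, "delta_pos": [0, 0.2, 0], "dr": [0, 0, 0]},
  {"gripper": 0, "delta_pos": [0, 0.2, 0], "dr": [0, 0, 0]},
  {"gripper": 0, "delta_pos": [0, 0.2, 0], "dr": [0, 0, 0]},
  {"gripper": 0, "delta_pos": [0, 0, 0], "dr": [0, 0, 0]},
])

```text
t: 8.22
ee_pos: [519.4, -26.8, 123.4]
orientation: [-0.23, 1.559, 0.23]
ft_force: [0.8, -0.4, -0.4]
width: 11.8
```

```bash
python3 st.py
```

```text
t 8.22 p [519.44 -26.83 123.36] yaw 106.81 tilt [-2.e-04  1.e-04 -1.e+00] F [ 0.84 -0.44 -0.4 ] M [ 0.188 -0.114 -0.022] w 11.82
leg1: s 10.4 lat 0.67 | F along -0.67 lat 0.68 up -0.40
```

```bash
python3 - <<'E'
from plan import *
b=grab("side");a=grab("top")
B=cv2.resize(b["img"][150:220,210:300,::-1],None,fx=6,fy=6,interpolation=2)
A=cv2.resize(a["img"][195:255,165:265,::-1],None,fx=2.4,fy=2.4,interpolation=2)
C=np.zeros((420,790,3),np.uint8);C[:,:540]=B;C[:A.shape[0],545:545+A.shape[1]]=A
cv2.imwrite("pics/s2.png",C)
E
```

```text
(no output)
```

View pics/s2.png

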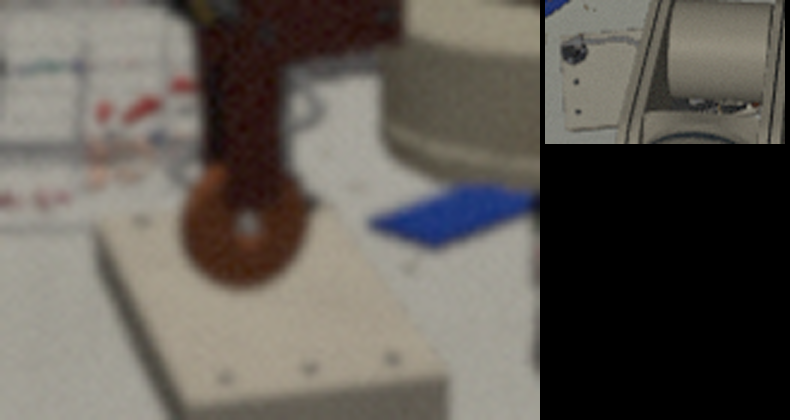

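Side view: a grey patch (the rod end) now fills the hole (pic ≈(248,222)) — threaded. Probe laterally to find the true centre.

Request:
apply_moves([
  {"gripper": 0, "delta_pos": [0, 0.1, 0.05], "dr": [0, 0, 0]},
  {"gripper": 0, "delta_pos": [0, 0.1, 0.05], "dr": [0, 0, 0]},
  {"gripper": 0, "delta_pos": [0, 0, 0], "dr": [0, 0, 0]},
  {"gripper": 0, "delta_pos": [0, 0, 0], "dr": [0, 0, 0]},
  {"gripper": 0, "delta_pos": [0, 0, 0], "dr": [0, 0, 0]},
])

```text
t: 8.73
ee_pos: [520.0, -24.9, 123.3]
orientation: [-0.23, 1.559, 0.23]
ft_force: [0.0, 0.6, -1.4]
width: 11.9
```

Request:
apply_moves([
  {"gripper": 0, "delta_pos": [0, 0, -0.1], "dr": [0, 0, 0]},
  {"gripper": 0, "delta_pos": [0, 0, -0.1], "dr": [0, 0, 0]},
  {"gripper": 0, "delta_pos": [0, 0, 0], "dr": [0, 0, 0]},
  {"gripper": 0, "delta_pos": [0, 0, 0], "dr": [0, 0, 0]},
  {"gripper": 0, "delta_pos": [0, 0, 0], "dr": [0, 0, 0]},
])

```text
t: 9.15
ee_pos: [518.2, -25.6, 123.4]
orientation: [-0.23, 1.558, 0.23]
ft_force: [0.0, -0.0, -1.8]
width: 11.8
```

```bash
python3 st.py
```

```text
t 9.15 p [518.19 -25.58 123.43] yaw 106.80 tilt [ 2.e-04 -0.e+00 -1.e+00] F [ 0.   -0.03 -1.84] M [ 0.08  -0.209  0.002] w 11.76
leg1: s 12.0 lat -0.16 | F along -0.03 lat -0.01 up -1.84
```

Request:
apply_moves([
  {"gripper": 0, "delta_pos": [0.04, 0.1, 0.04], "dr": [0, 0, 0]},
  {"gripper": 0, "delta_pos": [0.04, 0.1, 0.04], "dr": [0, 0, 0]},
  {"gripper": 0, "delta_pos": [0, 0, 0], "dr": [0, 0, 0]},
  {"gripper": 0, "delta_pos": [0, 0, 0], "dr": [0, 0, 0]},
  {"gripper": 0, "delta_pos": [0, 0, 0], "dr": [0, 0, 0]},
])

```text
t: 9.57
ee_pos: [518.2, -23.4, 122.5]
orientation: [-0.23, 1.559, 0.23]
ft_force: [-0.3, -0.3, 0.1]
width: 11.5
```

Request:
apply_moves([
  {"gripper": 0, "delta_pos": [0.04, 0, 0], "dr": [0, 0, 0]},
  {"gripper": 0, "delta_pos": [0.04, 0, 0], "dr": [0, 0, 0]},
  {"gripper": 0, "delta_pos": [0, 0, 0], "dr": [0, 0, 0]},
  {"gripper": 0, "delta_pos": [0, 0, 0], "dr": [0, 0, 0]},
  {"gripper": 0, "delta_pos": [0, 0, 0], "dr": [0, 0, 0]},
])

```text
t: 9.98
ee_pos: [518.3, -23.4, 121.8]
orientation: [-0.23, 1.559, 0.23]
ft_force: [-0.1, -0.3, 0.3]
width: 11.8
```

Request:
apply_moves([
  {"gripper": 0, "delta_pos": [0.04, 0, 0], "dr": [0, 0, 0]},
  {"gripper": 0, "delta_pos": [0.04, 0, 0], "dr": [0, 0, 0]},
  {"gripper": 0, "delta_pos": [0, 0, 0], "dr": [0, 0, 0]},
  {"gripper": 0, "delta_pos": [0, 0, 0], "dr": [0, 0, 0]},
  {"gripper": 0, "delta_pos": [0, 0, 0], "dr": [0, 0, 0]},
])

```text
t: 10.4
ee_pos: [518.2, -23.4, 120.9]
orientation: [-0.23, 1.559, 0.23]
ft_force: [0.8, -0.2, -0.5]
width: 12.2
```

```bash
python3 st.py
```

```text
t 10.40 p [518.24 -23.41 120.94] yaw 106.80 tilt [-1.e-04 -0.e+00 -1.e+00] F [ 0.76 -0.15 -0.5 ] M [ 0.038 -0.138 -0.   ] w 12.20
leg1: s 14.0 lat 0.51 | F along -0.37 lat 0.68 up -0.50
```

Request:
apply_moves([
  {"gripper": 0, "delta_pos": [-0.11, 0, -0.06], "dr": [0, 0, 0]},
  {"gripper": 0, "delta_pos": [0, 0, -0.05], "dr": [0, 0, 0]},
  {"gripper": 0, "delta_pos": [0, 0, 0], "dr": [0, 0, 0]},
  {"gripper": 0, "delta_pos": [0, 0, 0], "dr": [0, 0, 0]},
  {"gripper": 0, "delta_pos": [0, 0, 0], "dr": [0, 0, 0]},
])

```text
t: 10.82
ee_pos: [517.3, -23.7, 122.1]
orientation: [-0.23, 1.558, 0.23]
ft_force: [0.2, 0.3, -0.3]
width: 11.6
```

Request:
apply_moves([
  {"gripper": 0, "delta_pos": [0, 0, -0.05], "dr": [0, 0, 0]},
  {"gripper": 0, "delta_pos": [0, 0, 0], "dr": [0, 0, 0]},
  {"gripper": 0, "delta_pos": [0, 0, 0], "dr": [0, 0, 0]},
  {"gripper": 0, "delta_pos": [0, 0, 0], "dr": [0, 0, 0]},
  {"gripper": 0, "delta_pos": [0, 0, 0], "dr": [0, 0, 0]},
])

```text
t: 11.23
ee_pos: [516.8, -23.8, 122.1]
orientation: [-0.23, 1.558, 0.23]
ft_force: [0.2, 0.7, -0.4]
width: 11.6
```

Request:
apply_moves([
  {"gripper": 0, "delta_pos": [0, 0, 0.1], "dr": [0, 0, 0]},
  {"gripper": 0, "delta_pos": [0, 0, 0.1], "dr": [0, 0, 0]},
  {"gripper": 0, "delta_pos": [0, 0, 0.1], "dr": [0, 0, 0]},
  {"gripper": 0, "delta_pos": [0, 0, 0], "dr": [0, 0, 0]},
  {"gripper": 0, "delta_pos": [0, 0, 0], "dr": [0, 0, 0]},
])

```text
t: 11.65
ee_pos: [519.6, -23.0, 122.0]
orientation: [-0.23, 1.559, 0.23]
ft_force: [0.2, 0.1, -0.7]
width: 11.6
```

```bash
python3 st.py
```

```text
t 11.65 p [519.56 -23.01 122.02] yaw 106.80 tilt [-2.e-04 -0.e+00 -1.e+00] F [ 0.21  0.11 -0.7 ] M [ 0.06  -0.157  0.007] w 11.59
leg1: s 14.0 lat 1.89 | F along 0.04 lat 0.23 up -0.70
```

```bash
python3 - <<'E'
from plan import *
from scipy.ndimage import gaussian_filter1d as gf
c=np.load("cl.npy")[:,:2]
k=np.array([-3.01458158e-01,5.10644695e+02])
ys=np.arange(-40,10,1.0);L=np.c_[np.polyval(k,ys),ys]
c=np.r_[L,c[c[:,1]>10]]
s=np.r_[0,np.cumsum(np.linalg.norm(np.diff(c,axis=0),axis=1))]
g=np.arange(0,s[-1],1.0);q=np.c_[np.interp(g,s,c[:,0]),np.interp(g,s,c[:,1])]
q=gf(q,3,axis=0,mode="nearest");q=q[:-6]
dq=np.gradient(q,axis=0);yaw=np.degrees(np.unwrap(np.arctan2(dq[:,1],dq[:,0])));yaw=gf(yaw,3)
g=g[:len(q)]-3.0/0.957  # s from tip y=-37
np.save("path.npy",np.c_[g,q,yaw])
for i in range(45,len(g),4): print(g[i].round(1),q[i].round(1),yaw[i].round(1))
E
```

```text
41.9 [509.7   3.1] 106.7
45.9 [508.6   6.9] 106.6
49.9 [507.4  10.7] 106.8
53.9 [506.3  14.6] 107.2
57.9 [505.1  18.4] 107.5
61.9 [503.9  22.2] 107.7
65.9 [502.7  26. ] 107.2
69.9 [501.5  29.8] 105.5
73.9 [500.5  33.6] 103.3
77.9 [499.6  37.5] 100.5
81.9 [499.   41.4] 92.2
85.9 [499.3  45.3] 80.0
89.9 [500.4  49.1] 70.6
93.9 [502.   52.8] 64.2
97.9 [503.8  56.3] 57.6
101.9 [506.2  59.5] 50.0
105.9 [508.9  62.3] 43.2
109.9 [512.   64.9] 38.7
113.9 [515.2  67.3] 36.3
117.9 [518.4  69.6] 32.6
121.9 [521.9  71.6] 27.8
125.9 [525.5  73.3] 25.2
129.9 [529.1  74.9] 24.6
133.9 [532.8  76.6] 24.9
137.9 [536.4  78.3] 25.6
141.9 [540.   80.1] 27.0
145.9 [543.5  81.9] 29.2
149.9 [546.9  84. ] 30.6
153.9 [550.4  86. ] 31.2
157.9 [553.8  88.1] 32.6
161.9 [557.1  90.3] 35.6
165.9 [560.3  92.7] 40.3
169.9 [563.2  95.4] 44.7
173.9 [566.   98.3] 49.9
177.9 [568.3 101.5] 57.7
181.9 [570.2 105. ] 65.6
185.9 [571.6 108.7] 71.8
189.9 [572.7 112.5] 78.4
193.9 [573.2 116.5] 84.0
197.9 [573.4 120.5] 86.5
201.9 [573.7 124.4] 88.9
205.9 [573.6 128.4] 93.9
209.9 [573.1 132.4] 99.1
213.9 [572.3 136.3] 101.2
```

Request:
apply_moves([
  {"gripper": 0, "delta_pos": [0, 0.2, -0.14], "dr": [0, 0, 0]},
  {"gripper": 0, "delta_pos": [0, 0.4, 0], "dr": [0, 0, 0]},
  {"gripper": 0, "delta_pos": [0, 0.5, 0], "dr": [0, 0, 0]},
  {"gripper": 0, "delta_pos": [0, 0.5, 0], "dr": [0, 0, 0]},
  {"gripper": 0, "delta_pos": [0, 0.5, 0], "dr": [0, 0, 0]},
])

```text
t: 12.07
ee_pos: [511.9, -2.7, 122.1]
orientation: [-0.23, 1.559, 0.23]
ft_force: [0.6, 0.1, 0.2]
width: 11.7
```

```bash
python3 st.py; cat > rows.py <<'E'
# rows.py s_start_next s_end step : rows along path from the measured pose, tool axes
import sys
from plan import *
from scipy.interpolate import splprep,splev
P=np.load("path.npy");P=P[P[:,0]<203]
e=P[-1,1:3];y=np.radians(93.8);ext=np.arange(2,45,1.0);E=e+ext[:,None]*np.array([np.cos(y),np.sin(y)])
q=np.r_[P[:,1:3],E];s=np.r_[P[:,0],P[-1,0]+ext]
tck,u=splprep(q.T,u=s,s=len(s)*0.03,k=4)
def at(s):
    p=np.array(splev(s,tck));d=np.array(splev(s,tck,der=1));d/=np.linalg.norm(d);return p,d,np.array([d[1],-d[0]])
TAU=np.array([0.24,0.07]);EE=0.25
def target(s,tau=TAU,ee=EE):
    p,d,n=at(s);return p+tau+ee*n,np.arctan2(d[1],d[0])
def where(p):
    g=np.arange(0,240,.25);i=np.argmin([np.linalg.norm(target(x)[0]-p[:2]) for x in g]);return g[i]
def status():
    o,p,R=pose();show(o,p,R);s=where(p);t,yw=target(s);_,d,n=at(s);F=o["ft_force"]
    print("path s %.1f lat %.2f tangent %.1f | F along %.2f lat %.2f up %.2f"%(s,(p[:2]-t)@n,np.degrees(yw),F[:2]@d,F[:2]@n,F[2]))
    return p,R,s
if __name__=="__main__":
    p,R,s=status();s1=float(sys.argv[1]);st=float(sys.argv[2]);z=float(sys.argv[3]) if len(sys.argv)>3 else 122.0
    pos=p.copy();yaw=np.arctan2(R[1,1],R[0,1])
    while s<s1-1e-6:
        s=min(s+st,s1);t,yw=target(s);d=t-pos[:2]
        dy=d@[np.cos(yaw),np.sin(yaw)];dz=d@[np.sin(yaw),-np.cos(yaw)]
        print("s %.1f  delta_pos [%.2f, %.2f, %.2f] dr [%.3f,0,0]"%(s,-(z-pos[2])/10,dy/10,dz/10,-(yw-yaw)))
        pos=np.array([*t,z]);yaw=yw
E
python3 rows.py 90 3; python3 -c "
from rows import *
for s in range(60,246,8): print(s,at(s)[0].round(1),round(np.degrees(target(s)[1]),1))"
```

```text
t 12.07 p [511.93  -2.69 122.08] yaw 106.81 tilt [-1.e-04  0.e+00 -1.e+00] F [0.59 0.11 0.21] M [ 0.069 -0.163  0.032] w 11.74
leg1: s 35.7 lat 0.46 | F along -0.06 lat 0.59 up 0.21
t 12.07 p [511.93  -2.69 122.08] yaw 106.81 tilt [-1.e-04  0.e+00 -1.e+00] F [0.59 0.11 0.21] M [ 0.069 -0.163  0.032] w 11.74
path s 35.8 lat -0.21 tangent 106.8 | F along -0.06 lat 0.59 up 0.21
s 38.8  delta_pos [0.01, 0.31, 0.02] dr [-0.006,0,0]
s 41.8  delta_pos [-0.00, 0.30, -0.00] dr [-0.006,0,0]
s 44.8  delta_pos [-0.00, 0.30, -0.00] dr [-0.005,0,0]
s 47.8  delta_pos [-0.00, 0.30, -0.00] dr [-0.005,0,0]
s 50.8  delta_pos [-0.00, 0.30, -0.00] dr [-0.003,0,0]
s 53.8  delta_pos [-0.00, 0.30, -0.00] dr [-0.002,0,0]
s 56.8  delta_pos [-0.00, 0.30, -0.00] dr [0.000,0,0]
s 59.8  delta_pos [-0.00, 0.30, 0.00] dr [0.003,0,0]
s 62.8  delta_pos [-0.00, 0.30, 0.00] dr [0.006,0,0]
s 65.8  delta_pos [-0.00, 0.30, 0.00] dr [0.012,0,0]
s 68.8  delta_pos [-0.00, 0.30, 0.00] dr [0.021,0,0]
s 71.8  delta_pos [-0.00, 0.30, 0.00] dr [0.033,0,0]
s 74.8  delta_pos [-0.00, 0.30, 0.01] dr [0.050,0,0]
s 77.8  delta_pos [-0.00, 0.30, 0.01] dr [0.071,0,0]
s 80.8  delta_pos [-0.00, 0.29, 0.01] dr [0.091,0,0]
s 83.8  delta_pos [-0.00, 0.29, 0.01] dr [0.105,0,0]
s 86.8  delta_pos [-0.00, 0.29, 0.02] dr [0.112,0,0]
s 89.8  delta_pos [-0.00, 0.29, 0.02] dr [0.112,0,0]
s 90.0  delta_pos [-0.00, 0.02, 0.00] dr [0.009,0,0]
60 [504.2  20.3] 108.1
68 [501.8  28. ] 106.3
76 [499.9  35.8] 99.6
84 [499.5  43.6] 85.3
92 [501.3  51.1] 68.3
100 [505.1  57.9] 53.9
108 [510.4  63.7] 42.0
116 [516.8  68.5] 32.8
124 [523.7  72.5] 26.9
132 [531.  76.] 24.6
140 [538.3  79.3] 25.3
148 [545.5  82.9] 28.2
156 [552.3  86.9] 32.7
164 [558.9  91.6] 38.8
172 [564.7  97. ] 48.5
180 [569.2 103.4] 61.8
188 [572.  110.7] 74.6
196 [573.4 118.5] 84.4
204 [573.7 126.5] 91.3
212 [573.2 134.6] 94.9
220 [572.5 142.6] 95.2
228 [571.9 150.5] 93.3
236 [571.5 158.5] 92.4
244 [571.  166.5] 95.6
```

Request:
apply_moves([
  {"gripper": 0, "delta_pos": [0, 0.4, 0.01], "dr": [0, 0, 0]},
  {"gripper": 0, "delta_pos": [0, 0.4, 0], "dr": [0, 0, 0]},
  {"gripper": 0, "delta_pos": [0, 0.4, 0], "dr": [0, 0, 0]},
  {"gripper": 0, "delta_pos": [0, 0.4, 0], "dr": [0, 0, 0]},
  {"gripper": 0, "delta_pos": [0, 0.3, 0], "dr": [0, 0, 0]},
])

```text
t: 12.48
ee_pos: [506.7, 15.4, 122.1]
orientation: [-0.23, 1.559, 0.23]
ft_force: [-1.2, -0.1, 0.2]
width: 11.4
```

Request:
apply_moves([
  {"gripper": 0, "delta_pos": [0, 0.3, 0], "dr": [0, 0, 0]},
  {"gripper": 0, "delta_pos": [0, 0.3, 0], "dr": [0, 0, 0]},
  {"gripper": 0, "delta_pos": [0, 0.3, 0], "dr": [0, 0, 0]},
  {"gripper": 0, "delta_pos": [0, 0.2, 0], "dr": [0.02, 0, 0]},
  {"gripper": 0, "delta_pos": [0, 0, 0], "dr": [0, 0, 0]},
])

```text
t: 12.9
ee_pos: [503.5, 25.7, 122.1]
orientation: [-0.213, 1.56, 0.213]
ft_force: [-1.0, -0.2, 0.3]
width: 11.7
```

```bash
python3 rows.py 120 2.5
```

```text
t 12.90 p [503.5   25.73 122.06] yaw 105.58 tilt [-1.e-04  0.e+00 -1.e+00] F [-0.99 -0.16  0.29] M [ 0.081 -0.14  -0.001] w 11.71
path s 65.2 lat 0.47 tangent 107.3 | F along 0.14 lat -0.99 up 0.29
s 67.8  delta_pos [0.01, 0.24, -0.05] dr [-0.015,0,0]
s 70.2  delta_pos [-0.00, 0.25, 0.00] dr [0.023,0,0]
s 72.8  delta_pos [-0.00, 0.25, 0.00] dr [0.033,0,0]
s 75.2  delta_pos [-0.00, 0.25, 0.01] dr [0.046,0,0]
s 77.8  delta_pos [-0.00, 0.25, 0.01] dr [0.061,0,0]
s 80.2  delta_pos [-0.00, 0.24, 0.01] dr [0.075,0,0]
s 82.8  delta_pos [-0.00, 0.24, 0.01] dr [0.085,0,0]
s 85.2  delta_pos [-0.00, 0.24, 0.01] dr [0.092,0,0]
s 87.8  delta_pos [-0.00, 0.24, 0.01] dr [0.095,0,0]
s 90.2  delta_pos [-0.00, 0.24, 0.01] dr [0.093,0,0]
s 92.8  delta_pos [-0.00, 0.24, 0.01] dr [0.088,0,0]
s 95.2  delta_pos [-0.00, 0.24, 0.01] dr [0.083,0,0]
s 97.8  delta_pos [-0.00, 0.24, 0.01] dr [0.078,0,0]
s 100.2  delta_pos [-0.00, 0.24, 0.01] dr [0.073,0,0]
s 102.8  delta_pos [-0.00, 0.24, 0.01] dr [0.069,0,0]
s 105.2  delta_pos [-0.00, 0.25, 0.01] dr [0.065,0,0]
s 107.8  delta_pos [-0.00, 0.25, 0.01] dr [0.060,0,0]
s 110.2  delta_pos [-0.00, 0.25, 0.01] dr [0.056,0,0]
s 112.8  delta_pos [-0.00, 0.25, 0.01] dr [0.051,0,0]
s 115.2  delta_pos [-0.00, 0.25, 0.01] dr [0.046,0,0]
s 117.8  delta_pos [-0.00, 0.25, 0.01] dr [0.041,0,0]
s 120.0  delta_pos [-0.00, 0.23, 0.00] dr [0.032,0,0]
```

Request:
apply_moves([
  {"gripper": 0, "delta_pos": [0, 0.1, -0.06], "dr": [0, 0, 0]},
  {"gripper": 0, "delta_pos": [0, 0.2, 0], "dr": [0, 0, 0]},
  {"gripper": 0, "delta_pos": [0, 0.2, 0], "dr": [0.02, 0, 0]},
  {"gripper": 0, "delta_pos": [0, 0.2, 0], "dr": [0.03, 0, 0]},
  {"gripper": 0, "delta_pos": [0, 0, 0], "dr": [0, 0, 0]},
])

```text
t: 13.32
ee_pos: [501.1, 32.3, 122.1]
orientation: [-0.174, 1.564, 0.174]
ft_force: [-0.1, 0.4, -0.5]
width: 11.5
```

```bash
python3 rows.py 90 2.5
```

```text
t 13.32 p [501.08  32.3  122.06] yaw 102.69 tilt [-1.e-04  1.e-04 -1.e+00] F [-0.11  0.42 -0.47] M [ 0.045 -0.155  0.039] w 11.50
path s 72.2 lat -0.09 tangent 103.6 | F along 0.44 lat -0.01 up -0.47
s 74.8  delta_pos [0.01, 0.24, 0.01] dr [0.026,0,0]
s 77.2  delta_pos [-0.00, 0.25, 0.01] dr [0.058,0,0]
s 79.8  delta_pos [-0.00, 0.24, 0.01] dr [0.072,0,0]
s 82.2  delta_pos [-0.00, 0.24, 0.01] dr [0.084,0,0]
s 84.8  delta_pos [-0.00, 0.24, 0.01] dr [0.091,0,0]
s 87.2  delta_pos [-0.00, 0.24, 0.01] dr [0.094,0,0]
s 89.8  delta_pos [-0.00, 0.24, 0.01] dr [0.094,0,0]
s 90.0  delta_pos [-0.00, 0.02, 0.00] dr [0.009,0,0]
```

Request:
apply_moves([
  {"gripper": 0, "delta_pos": [0, 0.24, 0.01], "dr": [0.026, 0, 0]},
  {"gripper": 0, "delta_pos": [0, 0.25, 0.01], "dr": [0.058, 0, 0]},
  {"gripper": 0, "delta_pos": [0, 0.24, 0.01], "dr": [0.072, 0, 0]},
  {"gripper": 0, "delta_pos": [0, 0.24, 0.01], "dr": [0.084, 0, 0]},
  {"gripper": 0, "delta_pos": [0, 0, 0], "dr": [0, 0, 0]},
])

```text
t: 13.73
ee_pos: [500.1, 41.9, 122.1]
orientation: [0.015, 1.571, -0.015]
ft_force: [-0.4, 0.8, -0.6]
width: 11.9
```

```bash
python3 rows.py 97 2.5
```

```text
t 13.73 p [500.1   41.9  122.09] yaw 88.89 tilt [ 1.e-04  1.e-04 -1.e+00] F [-0.42  0.84 -0.64] M [ 0.064 -0.158  0.079] w 11.89
path s 82.2 lat 0.18 tangent 88.9 | F along 0.84 lat -0.43 up -0.64
s 84.8  delta_pos [0.01, 0.24, -0.01] dr [0.090,0,0]
s 87.2  delta_pos [-0.00, 0.24, 0.01] dr [0.094,0,0]
s 89.8  delta_pos [-0.00, 0.24, 0.01] dr [0.094,0,0]
s 92.2  delta_pos [-0.00, 0.24, 0.01] dr [0.089,0,0]
s 94.8  delta_pos [-0.00, 0.24, 0.01] dr [0.084,0,0]
s 97.0  delta_pos [-0.00, 0.22, 0.01] dr [0.071,0,0]
```

Request:
apply_moves([
  {"gripper": 0, "delta_pos": [0, 0.24, -0.01], "dr": [0.09, 0, 0]},
  {"gripper": 0, "delta_pos": [0, 0.24, 0.01], "dr": [0.094, 0, 0]},
  {"gripper": 0, "delta_pos": [0, 0.24, 0.01], "dr": [0.094, 0, 0]},
  {"gripper": 0, "delta_pos": [0, 0.1, 0], "dr": [0.04, 0, 0]},
  {"gripper": 0, "delta_pos": [0, 0, 0], "dr": [0, 0, 0]},
])

```text
t: 14.15
ee_pos: [501.3, 49.8, 122.1]
orientation: [0.262, 1.555, -0.262]
ft_force: [-0.9, -0.7, 0.0]
width: 11.9
```

```bash
python3 rows.py 101 2.5
```

```text
t 14.15 p [501.33  49.75 122.08] yaw 70.89 tilt [ 1.e-04  0.e+00 -1.e+00] F [-0.95 -0.7   0.04] M [ 0.011 -0.104 -0.007] w 11.92
path s 90.5 lat 0.04 tangent 71.4 | F along -0.97 lat -0.68 up 0.04
s 93.0  delta_pos [0.01, 0.23, 0.00] dr [0.079,0,0]
s 95.5  delta_pos [-0.00, 0.24, 0.01] dr [0.082,0,0]
s 98.0  delta_pos [-0.00, 0.24, 0.01] dr [0.077,0,0]
s 100.5  delta_pos [-0.00, 0.24, 0.01] dr [0.073,0,0]
s 101.0  delta_pos [-0.00, 0.05, 0.00] dr [0.014,0,0]
```

Request:
apply_moves([
  {"gripper": 0, "delta_pos": [0, 0.23, -0.03], "dr": [0.079, 0, 0]},
  {"gripper": 0, "delta_pos": [0, 0.24, 0.01], "dr": [0.082, 0, 0]},
  {"gripper": 0, "delta_pos": [0, 0.24, 0.01], "dr": [0.077, 0, 0]},
  {"gripper": 0, "delta_pos": [0, 0.1, 0], "dr": [0.03, 0, 0]},
  {"gripper": 0, "delta_pos": [0, 0, 0], "dr": [0, 0, 0]},
])

```text
t: 14.57
ee_pos: [504.7, 57.0, 122.1]
orientation: [0.47, 1.519, -0.47]
ft_force: [-0.3, -0.5, -0.2]
width: 12.0
```

```bash
python3 rows.py 110 2.5
```

```text
t 14.57 p [504.69  57.05 122.09] yaw 55.60 tilt [ 2.e-04  0.e+00 -1.e+00] F [-0.34 -0.47 -0.21] M [ 0.025 -0.164  0.021] w 12.03
path s 99.0 lat -0.25 tangent 55.5 | F along -0.58 lat -0.02 up -0.21
s 101.5  delta_pos [0.01, 0.25, 0.03] dr [0.072,0,0]
s 104.0  delta_pos [-0.00, 0.25, 0.01] dr [0.067,0,0]
s 106.5  delta_pos [-0.00, 0.25, 0.01] dr [0.063,0,0]
s 109.0  delta_pos [-0.00, 0.25, 0.01] dr [0.058,0,0]
s 110.0  delta_pos [-0.00, 0.10, 0.00] dr [0.022,0,0]
```

Request:
apply_moves([
  {"gripper": 0, "delta_pos": [0, 0.25, 0.01], "dr": [0.072, 0, 0]},
  {"gripper": 0, "delta_pos": [0, 0.25, 0.01], "dr": [0.067, 0, 0]},
  {"gripper": 0, "delta_pos": [0, 0.25, 0.01], "dr": [0.063, 0, 0]},
  {"gripper": 0, "delta_pos": [0, 0.15, 0], "dr": [0.035, 0, 0]},
  {"gripper": 0, "delta_pos": [0, 0, 0], "dr": [0, 0, 0]},
])

```text
t: 14.98
ee_pos: [510.7, 63.7, 122.1]
orientation: [0.654, 1.47, -0.654]
ft_force: [0.8, -0.0, -0.6]
width: 11.4
```

```bash
python3 rows.py 120 2.5
```

```text
t 14.98 p [510.7   63.74 122.09] yaw 42.01 tilt [ 2.e-04 -0.e+00 -1.e+00] F [ 0.85 -0.02 -0.56] M [-0.011 -0.155  0.037] w 11.40
path s 108.0 lat -0.17 tangent 42.0 | F along 0.62 lat 0.58 up -0.56
s 110.5  delta_pos [0.01, 0.25, 0.02] dr [0.055,0,0]
s 113.0  delta_pos [-0.00, 0.25, 0.01] dr [0.051,0,0]
s 115.5  delta_pos [-0.00, 0.25, 0.01] dr [0.046,0,0]
s 118.0  delta_pos [-0.00, 0.25, 0.01] dr [0.040,0,0]
s 120.0  delta_pos [-0.00, 0.20, 0.00] dr [0.028,0,0]
```

Going well; forces within noise.

Request:
apply_moves([
  {"gripper": 0, "delta_pos": [0, 0.25, 0.02], "dr": [0.055, 0, 0]},
  {"gripper": 0, "delta_pos": [0, 0.25, 0.01], "dr": [0.051, 0, 0]},
  {"gripper": 0, "delta_pos": [0, 0.25, 0.01], "dr": [0.046, 0, 0]},
  {"gripper": 0, "delta_pos": [0, 0.15, 0], "dr": [0.03, 0, 0]},
  {"gripper": 0, "delta_pos": [0, 0, 0], "dr": [0, 0, 0]},
])

```text
t: 15.4
ee_pos: [518.0, 68.9, 122.1]
orientation: [0.794, 1.421, -0.794]
ft_force: [0.2, 0.3, 0.6]
width: 12.0
```

```bash
python3 rows.py 130 2.5
```

```text
t 15.40 p [518.03  68.9  122.09] yaw 31.60 tilt [ 2.e-04 -0.e+00 -1.e+00] F [0.23 0.33 0.62] M [-0.035 -0.114  0.02 ] w 11.99
path s 117.0 lat 0.06 tangent 31.9 | F along 0.37 lat -0.16 up 0.62
s 119.5  delta_pos [0.01, 0.25, -0.00] dr [0.032,0,0]
s 122.0  delta_pos [-0.00, 0.25, 0.00] dr [0.031,0,0]
s 124.5  delta_pos [-0.00, 0.25, 0.00] dr [0.024,0,0]
s 127.0  delta_pos [-0.00, 0.25, 0.00] dr [0.018,0,0]
s 129.5  delta_pos [-0.00, 0.25, 0.00] dr [0.012,0,0]
s 130.0  delta_pos [-0.00, 0.05, 0.00] dr [0.002,0,0]
```

Request:
apply_moves([
  {"gripper": 0, "delta_pos": [0, 0.25, 0], "dr": [0.032, 0, 0]},
  {"gripper": 0, "delta_pos": [0, 0.25, 0], "dr": [0.031, 0, 0]},
  {"gripper": 0, "delta_pos": [0, 0.25, 0], "dr": [0.02, 0, 0]},
  {"gripper": 0, "delta_pos": [0, 0.25, 0], "dr": [0.01, 0, 0]},
  {"gripper": 0, "delta_pos": [0, 0, 0], "dr": [0, 0, 0]},
])

```text
t: 15.82
ee_pos: [527.0, 73.9, 122.1]
orientation: [0.866, 1.391, -0.866]
ft_force: [-0.6, 0.1, -1.3]
width: 12.0
```

```bash
python3 rows.py 142 3
```

```text
t 15.82 p [527.04  73.87 122.15] yaw 26.21 tilt [ 5.e-04  0.e+00 -1.e+00] F [-0.59  0.13 -1.33] M [-0.009 -0.133 -0.01 ] w 12.03
path s 127.2 lat -0.07 tangent 25.5 | F along -0.48 lat -0.37 up -1.33
s 130.2  delta_pos [0.01, 0.30, 0.01] dr [0.024,0,0]
s 133.2  delta_pos [-0.00, 0.30, 0.00] dr [0.005,0,0]
s 136.2  delta_pos [-0.00, 0.30, -0.00] dr [-0.002,0,0]
s 139.2  delta_pos [-0.00, 0.30, -0.00] dr [-0.008,0,0]
s 142.0  delta_pos [-0.00, 0.28, -0.00] dr [-0.013,0,0]
```

Request:
apply_moves([
  {"gripper": 0, "delta_pos": [0, 0, 0.06], "dr": [0, 0, 0]},
  {"gripper": 0, "delta_pos": [0, 0, 0.06], "dr": [0, 0, 0]},
  {"gripper": 0, "delta_pos": [0, 0, 0], "dr": [0, 0, 0]},
  {"gripper": 0, "delta_pos": [0, 0, 0], "dr": [0, 0, 0]},
  {"gripper": 0, "delta_pos": [0, 0, 0], "dr": [0, 0, 0]},
])

```text
t: 16.23
ee_pos: [527.0, 72.7, 122.1]
orientation: [0.867, 1.391, -0.867]
ft_force: [-0.6, 0.1, -0.7]
width: 11.6
```

```bash
python3 rows.py 130 3
```

```text
t 16.23 p [527.01  72.7  122.06] yaw 26.14 tilt [-2.e-04  0.e+00 -1.e+00] F [-0.63  0.14 -0.7 ] M [ 0.129 -0.02   0.003] w 11.60
path s 126.8 lat 0.97 tangent 25.7 | F along -0.51 lat -0.40 up -0.70
s 129.8  delta_pos [0.01, 0.30, -0.09] dr [0.022,0,0]
s 130.0  delta_pos [-0.00, 0.03, 0.00] dr [0.001,0,0]
```

Request:
apply_moves([
  {"gripper": 0, "delta_pos": [0, 0, -0.12], "dr": [0, 0, 0]},
  {"gripper": 0, "delta_pos": [0, 0, -0.12], "dr": [0, 0, 0]},
  {"gripper": 0, "delta_pos": [0, 0, 0], "dr": [0, 0, 0]},
  {"gripper": 0, "delta_pos": [0, 0, 0], "dr": [0, 0, 0]},
  {"gripper": 0, "delta_pos": [0, 0, 0], "dr": [0, 0, 0]},
])

```text
t: 16.65
ee_pos: [526.1, 74.9, 122.1]
orientation: [0.867, 1.391, -0.867]
ft_force: [-0.7, 0.4, -0.5]
width: 11.8
```

```bash
python3 rows.py 130 3
```

```text
t 16.65 p [526.13  74.9  122.1 ] yaw 26.14 tilt [ 1.e-04 -0.e+00 -1.e+00] F [-0.7   0.39 -0.5 ] M [-0.035 -0.159  0.007] w 11.85
path s 127.0 lat -1.39 tangent 25.6 | F along -0.46 lat -0.66 up -0.50
s 130.0  delta_pos [0.01, 0.31, 0.14] dr [0.022,0,0]
```

Request:
apply_moves([
  {"gripper": 0, "delta_pos": [0, 0.2, 0.11], "dr": [0.01, 0, 0]},
  {"gripper": 0, "delta_pos": [0, 0.3, 0], "dr": [0, 0, 0]},
  {"gripper": 0, "delta_pos": [0, 0.3, 0], "dr": [0, 0, 0]},
  {"gripper": 0, "delta_pos": [0, 0.3, 0], "dr": [-0.01, 0, 0]},
  {"gripper": 0, "delta_pos": [0, 0, 0], "dr": [0, 0, 0]},
])

```text
t: 17.07
ee_pos: [537.3, 78.9, 122.2]
orientation: [0.867, 1.391, -0.866]
ft_force: [0.2, -0.2, -0.9]
width: 11.4
```

```bash
sed -i 's/^TAU.*/TAU=np.array([0.24,0.07]);EE=0.1/' rows.py; python3 rows.py 152 3
```

```text
t 17.07 p [537.34  78.92 122.17] yaw 26.18 tilt [ 8.e-04  1.e-04 -1.e+00] F [ 0.24 -0.24 -0.88] M [ 0.002 -0.153 -0.006] w 11.38
path s 138.8 lat -0.19 tangent 25.0 | F along 0.11 lat 0.32 up -0.88
s 141.8  delta_pos [0.02, 0.31, 0.02] dr [0.008,0,0]
s 144.8  delta_pos [-0.00, 0.30, -0.00] dr [-0.018,0,0]
s 147.8  delta_pos [-0.00, 0.30, -0.00] dr [-0.023,0,0]
s 150.8  delta_pos [-0.00, 0.30, -0.00] dr [-0.026,0,0]
s 152.0  delta_pos [-0.00, 0.12, -0.00] dr [-0.012,0,0]
```

Request:
apply_moves([
  {"gripper": 0, "delta_pos": [0.01, 0.3, 0.01], "dr": [0, 0, 0]},
  {"gripper": 0, "delta_pos": [0, 0.3, 0], "dr": [-0.015, 0, 0]},
  {"gripper": 0, "delta_pos": [0, 0.3, 0], "dr": [-0.023, 0, 0]},
  {"gripper": 0, "delta_pos": [0, 0.2, 0], "dr": [-0.02, 0, 0]},
  {"gripper": 0, "delta_pos": [0, 0, 0], "dr": [0, 0, 0]},
])

```text
t: 17.48
ee_pos: [546.9, 83.7, 122.0]
orientation: [0.822, 1.41, -0.821]
ft_force: [-0.9, 0.2, -0.7]
width: 11.5
```

```bash
python3 rows.py 165 2.5
```

```text
t 17.48 p [546.86  83.74 121.99] yaw 29.56 tilt [ 4.e-04  1.e-04 -1.e+00] F [-0.89  0.2  -0.68] M [ 0.044 -0.149  0.025] w 11.52
path s 149.5 lat -0.23 tangent 29.0 | F along -0.68 lat -0.61 up -0.68
s 152.0  delta_pos [-0.00, 0.26, 0.02] dr [-0.013,0,0]
s 154.5  delta_pos [-0.00, 0.25, -0.00] dr [-0.025,0,0]
s 157.0  delta_pos [-0.00, 0.25, -0.00] dr [-0.027,0,0]
s 159.5  delta_pos [-0.00, 0.25, -0.00] dr [-0.030,0,0]
s 162.0  delta_pos [-0.00, 0.25, -0.00] dr [-0.034,0,0]
s 164.5  delta_pos [-0.00, 0.25, -0.00] dr [-0.039,0,0]
s 165.0  delta_pos [-0.00, 0.05, -0.00] dr [-0.009,0,0]
```

Request:
apply_moves([
  {"gripper": 0, "delta_pos": [0, 0.26, 0.01], "dr": [-0.013, 0, 0]},
  {"gripper": 0, "delta_pos": [0, 0.25, 0], "dr": [-0.025, 0, 0]},
  {"gripper": 0, "delta_pos": [0, 0.25, 0], "dr": [-0.027, 0, 0]},
  {"gripper": 0, "delta_pos": [0, 0.2, 0], "dr": [-0.025, 0, 0]},
  {"gripper": 0, "delta_pos": [0, 0, 0], "dr": [0, 0, 0]},
])

```text
t: 17.9
ee_pos: [555.1, 88.6, 122.0]
orientation: [0.752, 1.436, -0.752]
ft_force: [1.3, -0.4, -0.0]
width: 11.8
```

```bash
python3 rows.py 170 2.5
```

```text
t 17.90 p [555.07  88.57 122.03] yaw 34.72 tilt [ 4.e-04  1.e-04 -1.e+00] F [ 1.31 -0.45 -0.01] M [-0.001 -0.102 -0.014] w 11.81
path s 159.0 lat -0.04 tangent 34.7 | F along 0.82 lat 1.11 up -0.01
s 161.5  delta_pos [0.00, 0.26, -0.00] dr [-0.032,0,0]
s 164.0  delta_pos [-0.00, 0.25, -0.00] dr [-0.038,0,0]
s 166.5  delta_pos [-0.00, 0.25, -0.01] dr [-0.044,0,0]
s 169.0  delta_pos [-0.00, 0.25, -0.01] dr [-0.052,0,0]
s 170.0  delta_pos [-0.00, 0.10, -0.00] dr [-0.023,0,0]
```

Request:
apply_moves([
  {"gripper": 0, "delta_pos": [0, 0.25, 0.02], "dr": [-0.032, 0, 0]},
  {"gripper": 0, "delta_pos": [0, 0.25, 0], "dr": [-0.038, 0, 0]},
  {"gripper": 0, "delta_pos": [0, 0.25, -0.01], "dr": [-0.044, 0, 0]},
  {"gripper": 0, "delta_pos": [0, 0.15, 0], "dr": [-0.03, 0, 0]},
  {"gripper": 0, "delta_pos": [0, 0, 0], "dr": [0, 0, 0]},
])

```text
t: 18.32
ee_pos: [562.0, 93.9, 122.0]
orientation: [0.642, 1.474, -0.642]
ft_force: [-0.8, 1.1, -0.4]
width: 11.7
```

```bash
python3 rows.py 179 2.5
```

```text
t 18.32 p [562.03  93.86 122.  ] yaw 42.92 tilt [ 2.e-04  1.e-04 -1.e+00] F [-0.77  1.13 -0.44] M [-0.034 -0.091 -0.028] w 11.67
path s 167.8 lat 0.12 tangent 42.7 | F along 0.20 lat -1.36 up -0.44
s 170.2  delta_pos [0.00, 0.26, -0.02] dr [-0.052,0,0]
s 172.8  delta_pos [-0.00, 0.25, -0.01] dr [-0.064,0,0]
s 175.2  delta_pos [-0.00, 0.25, -0.01] dr [-0.071,0,0]
s 177.8  delta_pos [-0.00, 0.25, -0.01] dr [-0.074,0,0]
s 179.0  delta_pos [-0.00, 0.12, -0.00] dr [-0.038,0,0]
```

Request:
apply_moves([
  {"gripper": 0, "delta_pos": [0, 0.1, -0.04], "dr": [-0.02, 0, 0]},
  {"gripper": 0, "delta_pos": [0, 0.25, -0.01], "dr": [-0.06, 0, 0]},
  {"gripper": 0, "delta_pos": [0, 0.25, -0.01], "dr": [-0.066, 0, 0]},
  {"gripper": 0, "delta_pos": [0, 0.1, 0], "dr": [-0.03, 0, 0]},
  {"gripper": 0, "delta_pos": [0, 0, 0], "dr": [0, 0, 0]},
])

```text
t: 18.73
ee_pos: [566.3, 99.3, 121.9]
orientation: [0.505, 1.511, -0.506]
ft_force: [-0.1, 0.1, -0.2]
width: 11.7
```

```bash
python3 rows.py 186 2.5
```

```text
t 18.73 p [566.29  99.31 121.95] yaw 53.01 tilt [-0. -0. -1.] F [-0.11  0.13 -0.16] M [ 0.008 -0.126  0.008] w 11.67
path s 174.5 lat -0.44 tangent 52.4 | F along 0.04 lat -0.17 up -0.16
s 177.0  delta_pos [-0.01, 0.23, 0.04] dr [-0.063,0,0]
s 179.5  delta_pos [-0.00, 0.24, -0.01] dr [-0.076,0,0]
s 182.0  delta_pos [-0.00, 0.24, -0.01] dr [-0.075,0,0]
s 184.5  delta_pos [-0.00, 0.24, -0.01] dr [-0.072,0,0]
s 186.0  delta_pos [-0.00, 0.15, -0.00] dr [-0.041,0,0]
```

Request:
apply_moves([
  {"gripper": 0, "delta_pos": [0, 0.23, 0.02], "dr": [-0.063, 0, 0]},
  {"gripper": 0, "delta_pos": [0, 0.24, -0.01], "dr": [-0.076, 0, 0]},
  {"gripper": 0, "delta_pos": [0, 0.24, -0.01], "dr": [-0.075, 0, 0]},
  {"gripper": 0, "delta_pos": [0, 0.1, 0], "dr": [-0.03, 0, 0]},
  {"gripper": 0, "delta_pos": [0, 0, 0], "dr": [0, 0, 0]},
])

```text
t: 19.15
ee_pos: [570.5, 106.1, 122.0]
orientation: [0.316, 1.548, -0.316]
ft_force: [-0.5, 0.4, 0.3]
width: 12.2
```

```bash
python3 rows.py 193 2.5
```

```text
t 19.15 p [570.52 106.11 121.98] yaw 66.92 tilt [-0.  0. -1.] F [-0.49  0.42  0.26] M [-0.026 -0.128  0.021] w 12.17
path s 183.0 lat -0.23 tangent 66.9 | F along 0.19 lat -0.62 up 0.26
s 185.5  delta_pos [-0.00, 0.26, 0.01] dr [-0.070,0,0]
s 188.0  delta_pos [-0.00, 0.25, -0.01] dr [-0.065,0,0]
s 190.5  delta_pos [-0.00, 0.25, -0.01] dr [-0.059,0,0]
s 193.0  delta_pos [-0.00, 0.25, -0.01] dr [-0.054,0,0]
```

Request:
apply_moves([
  {"gripper": 0, "delta_pos": [0, 0.25, 0], "dr": [-0.07, 0, 0]},
  {"gripper": 0, "delta_pos": [0, 0.25, -0.01], "dr": [-0.065, 0, 0]},
  {"gripper": 0, "delta_pos": [0, 0.25, -0.01], "dr": [-0.059, 0, 0]},
  {"gripper": 0, "delta_pos": [0, 0.15, 0], "dr": [-0.04, 0, 0]},
  {"gripper": 0, "delta_pos": [0, 0, 0], "dr": [0, 0, 0]},
])

```text
t: 19.57
ee_pos: [573.1, 114.7, 122.0]
orientation: [0.133, 1.567, -0.133]
ft_force: [-0.1, -0.2, 0.8]
width: 11.5
```

```bash
python3 rows.py 203 2.5; python3 -c "
from h import *;import pickle
a=pickle.load(open('top0.pkl','rb'));print(onz(a,[[177.5,212],[181,212],[182,212]],105).round(1))
g=a['img'].mean(2).astype(int)
for v in range(205,221): print(v,g[v,172:192].tolist())"
```

```text
t 19.57 p [573.12 114.75 121.99] yaw 80.31 tilt [ 1.e-04  0.e+00 -1.e+00] F [-0.12 -0.22  0.77] M [ 0.034 -0.14  -0.011] w 11.45
path s 192.0 lat -0.15 tangent 79.9 | F along -0.24 lat -0.08 up 0.77
s 194.5  delta_pos [-0.00, 0.24, 0.01] dr [-0.044,0,0]
s 197.0  delta_pos [-0.00, 0.25, -0.01] dr [-0.046,0,0]
s 199.5  delta_pos [-0.00, 0.25, -0.01] dr [-0.041,0,0]
s 202.0  delta_pos [-0.00, 0.25, -0.00] dr [-0.036,0,0]
s 203.0  delta_pos [-0.00, 0.10, -0.00] dr [-0.013,0,0]
[[571.5 168.6 105. ]
 [571.3 159.1 105. ]
 [571.2 156.3 105. ]]
205 [128, 126, 126, 131, 126, 128, 126, 126, 127, 131, 126, 129, 130, 130, 128, 128, 129, 129, 127, 130]
206 [129, 127, 127, 127, 127, 128, 127, 125, 127, 127, 129, 130, 127, 129, 129, 127, 130, 130, 127, 129]
207 [125, 127, 127, 126, 129, 127, 126, 128, 127, 128, 128, 127, 126, 127, 128, 128, 121, 114, 119, 117]
208 [131, 129, 130, 133, 129, 131, 124, 117, 116, 119, 120, 121, 121, 123, 125, 122, 107, 101, 104, 106]
209 [120, 122, 123, 123, 125, 119, 104, 84, 77, 99, 111, 112, 115, 119, 124, 120, 121, 121, 126, 115]
210 [117, 117, 120, 113, 104, 90, 93
[... 303 characters left out ...]
3, 107, 107, 99, 106, 109, 125, 129]
214 [66, 56, 50, 48, 48, 77, 81, 91, 59, 39, 104, 132, 130, 128, 127, 129, 131, 129, 126, 128]
215 [47, 46, 37, 39, 34, 60, 60, 61, 76, 62, 81, 119, 126, 128, 128, 126, 127, 129, 126, 125]
216 [51, 43, 49, 39, 41, 41, 27, 32, 83, 64, 66, 118, 130, 127, 126, 129, 126, 125, 124, 125]
217 [53, 43, 46, 46, 46, 37, 25, 37, 44, 40, 72, 117, 129, 125, 124, 125, 126, 124, 125, 125]
218 [64, 39, 47, 49, 44, 36, 39, 41, 44, 45, 104, 125, 126, 126, 124, 125, 129, 127, 125, 123]
219 [76, 48, 60, 80, 62, 48, 47, 44, 33, 62, 119, 127, 128, 127, 126, 129, 125, 124, 126, 125]
220 [102, 86, 75, 85, 62, 39, 44, 56, 77, 106, 125, 129, 125, 128, 127, 123, 124, 123, 127, 124]
```

Request:
apply_moves([
  {"gripper": 0, "delta_pos": [0, 0.24, 0], "dr": [-0.044, 0, 0]},
  {"gripper": 0, "delta_pos": [0, 0.25, -0.01], "dr": [-0.046, 0, 0]},
  {"gripper": 0, "delta_pos": [0, 0.25, -0.01], "dr": [-0.041, 0, 0]},
  {"gripper": 0, "delta_pos": [-0.03, 0.2, 0], "dr": [-0.03, 0, 0]},
  {"gripper": 0, "delta_pos": [-0.03, 0, 0], "dr": [0, 0, 0]},
])

```text
t: 19.98
ee_pos: [573.8, 124.1, 122.5]
orientation: [0.007, 1.571, -0.007]
ft_force: [0.4, 0.1, -0.6]
width: 11.4
```

```bash
python3 rows.py 213 2.5 122.7
```

```text
t 19.98 p [573.75 124.08 122.54] yaw 89.47 tilt [-2.e-04  0.e+00 -1.e+00] F [ 0.37  0.11 -0.59] M [ 0.034 -0.092 -0.017] w 11.43
path s 201.5 lat -0.32 tangent 89.5 | F along 0.11 lat 0.37 up -0.59
s 204.0  delta_pos [-0.02, 0.25, 0.03] dr [-0.031,0,0]
s 206.5  delta_pos [-0.00, 0.25, -0.00] dr [-0.026,0,0]
s 209.0  delta_pos [-0.00, 0.25, -0.00] dr [-0.021,0,0]
s 211.5  delta_pos [-0.00, 0.25, -0.00] dr [-0.015,0,0]
s 213.0  delta_pos [-0.00, 0.15, -0.00] dr [-0.006,0,0]
```

Request:
apply_moves([
  {"gripper": 0, "delta_pos": [-0.03, 0.25, 0.01], "dr": [-0.031, 0, 0]},
  {"gripper": 0, "delta_pos": [0, 0.25, 0], "dr": [-0.026, 0, 0]},
  {"gripper": 0, "delta_pos": [0, 0.25, 0], "dr": [-0.02, 0, 0]},
  {"gripper": 0, "delta_pos": [0, 0.2, 0], "dr": [0, 0, 0]},
  {"gripper": 0, "delta_pos": [0, 0, 0], "dr": [0, 0, 0]},
])

```text
t: 20.4
ee_pos: [573.7, 133.8, 122.9]
orientation: [-0.054, 1.57, 0.054]
ft_force: [0.1, 0.5, -0.8]
width: 11.8
```

```bash
python3 rows.py 220 2.5 123.0;python3 - <<'E'
from plan import *
b=grab("side");a=grab("top");import pickle;pickle.dump((a,b),open("s3.pkl","wb"))
B=cv2.resize(b["img"][120:200,215:305,::-1],None,fx=6,fy=6,interpolation=2)
A=cv2.resize(a["img"][195:255,165:265,::-1],None,fx=2.4,fy=2.4,interpolation=2)
C=np.zeros((480,790,3),np.uint8);C[:,:540]=B;C[:A.shape[0],545:545+A.shape[1]]=A
cv2.imwrite("pics/s3.png",C)
E
```

```text
t 20.40 p [573.66 133.8  122.87] yaw 93.91 tilt [-0.e+00  1.e-04 -1.e+00] F [ 0.12  0.49 -0.77] M [ 0.019 -0.103 -0.031] w 11.80
path s 211.2 lat 0.02 tangent 94.7 | F along 0.48 lat 0.16 up -0.77
s 213.8  delta_pos [-0.01, 0.26, -0.01] dr [-0.024,0,0]
s 216.2  delta_pos [-0.00, 0.25, -0.00] dr [-0.004,0,0]
s 218.8  delta_pos [-0.00, 0.25, 0.00] dr [0.002,0,0]
s 220.0  delta_pos [-0.00, 0.13, 0.00] dr [0.003,0,0]
```

View pics/s3.png

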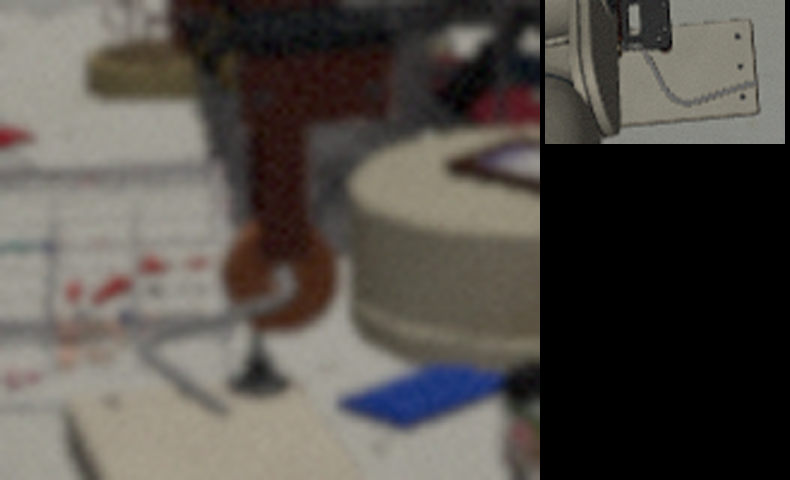

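The picture shows the rod passing through the ring's hole (pic ≈(285,280)), the ring past the second bend. Approach the collar.

Request:
apply_moves([
  {"gripper": 0, "delta_pos": [-0.01, 0.25, 0], "dr": [0, 0, 0]},
  {"gripper": 0, "delta_pos": [0, 0.25, 0], "dr": [0, 0, 0]},
  {"gripper": 0, "delta_pos": [0, 0.25, 0], "dr": [0, 0, 0]},
  {"gripper": 0, "delta_pos": [0, 0.25, 0], "dr": [0, 0, 0]},
  {"gripper": 0, "delta_pos": [0, 0, 0], "dr": [0, 0, 0]},
])

```text
t: 20.92
ee_pos: [573.0, 144.0, 123.0]
orientation: [-0.054, 1.57, 0.055]
ft_force: [0.3, 0.4, -0.5]
width: 11.7
```

```bash
python3 rows.py 205 2.5
```

```text
t 20.92 p [573.02 143.95 123.  ] yaw 93.98 tilt [ 1.e-04  1.e-04 -1.e+00] F [ 0.28  0.38 -0.49] M [ 0.049 -0.126 -0.008] w 11.68
path s 221.2 lat 0.31 tangent 95.0 | F along 0.35 lat 0.31 up -0.49
```

Request:
apply_moves([
  {"gripper": 0, "delta_pos": [0, 0.1, 0], "dr": [0, 0, 0]},
  {"gripper": 0, "delta_pos": [0, 0.1, 0], "dr": [0, 0, 0]},
  {"gripper": 0, "delta_pos": [0, 0.1, 0], "dr": [0, 0, 0]},
  {"gripper": 0, "delta_pos": [0, 0.1, 0], "dr": [0, 0, 0]},
  {"gripper": 0, "delta_pos": [0, 0, 0], "dr": [0, 0, 0]},
])

```text
t: 21.33
ee_pos: [572.7, 147.6, 123.0]
orientation: [-0.054, 1.57, 0.054]
ft_force: [0.0, -0.0, -1.0]
width: 11.8
```

```bash
python3 rows.py 205 2.5
```

```text
t 21.33 p [572.74 147.58 122.96] yaw 93.96 tilt [-0.e+00  1.e-04 -1.e+00] F [ 0.01 -0.03 -1.04] M [ 0.025 -0.147  0.003] w 11.84
path s 225.0 lat 0.32 tangent 94.1 | F along -0.03 lat 0.01 up -1.04
```

Request:
apply_moves([
  {"gripper": 0, "delta_pos": [0, 0.05, 0], "dr": [0, 0, 0]},
  {"gripper": 0, "delta_pos": [0, 0.05, 0], "dr": [0, 0, 0]},
  {"gripper": 0, "delta_pos": [0, 0.05, 0], "dr": [0, 0, 0]},
  {"gripper": 0, "delta_pos": [0, 0.05, 0], "dr": [0, 0, 0]},
  {"gripper": 0, "delta_pos": [0, 0, 0], "dr": [0, 0, 0]},
])

```text
t: 21.75
ee_pos: [572.6, 149.5, 123.0]
orientation: [-0.054, 1.57, 0.054]
ft_force: [0.1, 0.9, -0.1]
width: 11.6
```

```bash
python3 rows.py 205 2.5
```

```text
t 21.75 p [572.62 149.52 122.98] yaw 93.97 tilt [ 0.  0. -1.] F [ 0.11  0.91 -0.1 ] M [ 0.029 -0.157  0.002] w 11.63
path s 226.8 lat 0.33 tangent 93.6 | F along 0.90 lat 0.17 up -0.10
```

Request:
apply_moves([
  {"gripper": 0, "delta_pos": [0, 0.05, 0], "dr": [0, 0, 0]},
  {"gripper": 0, "delta_pos": [0, 0.05, 0], "dr": [0, 0, 0]},
  {"gripper": 0, "delta_pos": [0, 0.05, 0], "dr": [0, 0, 0]},
  {"gripper": 0, "delta_pos": [0, 0, 0], "dr": [0, 0, 0]},
  {"gripper": 0, "delta_pos": [0, 0, 0], "dr": [0, 0, 0]},
])

```text
t: 22.17
ee_pos: [572.5, 151.0, 123.0]
orientation: [-0.054, 1.57, 0.054]
ft_force: [-0.3, 0.5, 0.7]
width: 11.5
```

```bash
python3 rows.py 205 2.5
```

```text
t 22.17 p [572.5  150.98 122.98] yaw 93.97 tilt [-0.  0. -1.] F [-0.33  0.48  0.66] M [ 0.089 -0.153 -0.005] w 11.52
path s 228.2 lat 0.30 tangent 93.3 | F along 0.50 lat -0.30 up 0.66
```

Request:
apply_moves([
  {"gripper": 0, "delta_pos": [0, 0.05, 0], "dr": [0, 0, 0]},
  {"gripper": 0, "delta_pos": [0, 0.05, 0], "dr": [0, 0, 0]},
  {"gripper": 0, "delta_pos": [0, 0.05, 0], "dr": [0, 0, 0]},
  {"gripper": 0, "delta_pos": [0, 0, 0], "dr": [0, 0, 0]},
  {"gripper": 0, "delta_pos": [0, 0, 0], "dr": [0, 0, 0]},
])

```text
t: 22.58
ee_pos: [572.4, 152.5, 123.0]
orientation: [-0.054, 1.57, 0.054]
ft_force: [-0.8, -0.3, 0.0]
width: 11.9
```

```bash
python3 rows.py 205 2.5
```

```text
t 22.58 p [572.41 152.48 122.97] yaw 93.97 tilt [ 0.  0. -1.] F [-0.76 -0.3   0.02] M [ 0.103 -0.161 -0.019] w 11.91
path s 229.8 lat 0.29 tangent 92.9 | F along -0.26 lat -0.78 up 0.02
```

Request:
apply_moves([
  {"gripper": 0, "delta_pos": [0, 0.05, 0], "dr": [0, 0, 0]},
  {"gripper": 0, "delta_pos": [0, 0.05, 0], "dr": [0, 0, 0]},
  {"gripper": 0, "delta_pos": [0, 0.05, 0], "dr": [0, 0, 0]},
  {"gripper": 0, "delta_pos": [0, 0, 0], "dr": [0, 0, 0]},
  {"gripper": 0, "delta_pos": [0, 0, 0], "dr": [0, 0, 0]},
])

```text
t: 23.0
ee_pos: [572.3, 154.0, 123.0]
orientation: [-0.054, 1.57, 0.054]
ft_force: [0.1, 0.7, -1.0]
width: 11.7
```

```bash
python3 rows.py 205 2.5
```

```text
t 23.00 p [572.28 153.98 122.96] yaw 93.97 tilt [-1.e-04 -0.e+00 -1.e+00] F [ 0.11  0.7  -1.05] M [ 0.062 -0.074  0.026] w 11.75
path s 231.5 lat 0.23 tangent 92.6 | F along 0.70 lat 0.14 up -1.05
```

Request:
apply_moves([
  {"gripper": 0, "delta_pos": [0, 0.04, 0], "dr": [0, 0, 0]},
  {"gripper": 0, "delta_pos": [0, 0.04, 0], "dr": [0, 0, 0]},
  {"gripper": 0, "delta_pos": [0, 0.04, 0], "dr": [0, 0, 0]},
  {"gripper": 0, "delta_pos": [0, 0.04, 0], "dr": [0, 0, 0]},
  {"gripper": 0, "delta_pos": [0, 0, 0], "dr": [0, 0, 0]},
])

```text
t: 23.42
ee_pos: [572.2, 155.6, 123.0]
orientation: [-0.054, 1.57, 0.054]
ft_force: [0.3, 0.7, -0.6]
width: 11.5
```

```bash
python3 rows.py 205 2.5;python3 - <<'E'
from plan import *
b=grab("side");a=grab("top");import pickle;pickle.dump((a,b),open("s4.pkl","wb"))
b0=pickle.load(open("side0.pkl","rb"));a0=pickle.load(open("top0.pkl","rb"))
B=cv2.resize(b["img"][130:190,225:290,::-1],None,fx=6,fy=6,interpolation=2)
B0=cv2.resize(b0["img"][130:190,225:290,::-1],None,fx=6,fy=6,interpolation=2)
A=cv2.resize(a["img"][195:230,165:230,::-1],None,fx=6,fy=6,interpolation=2)
A0=cv2.resize(a0["img"][195:230,165:230,::-1],None,fx=6,fy=6,interpolation=2)
C=np.r_[np.c_[B,B0],np.c_[A,A0]]
cv2.imwrite("pics/s4.png",C);print(C.shape)
E
```

```text
t 23.42 p [572.18 155.62 122.98] yaw 93.97 tilt [-0.  0. -1.] F [ 0.33  0.68 -0.64] M [ 0.002 -0.123 -0.042] w 11.46
path s 233.0 lat 0.20 tangent 92.4 | F along 0.67 lat 0.36 up -0.64Traceback (most recent call last):
  File "<stdin>", line 9, in <module>
cv2.error: OpenCV(4.12.0) /io/opencv/modules/imgcodecs/src/loadsave.cpp:1058: error: (-215:Assertion failed) image.channels() == 1 || image.channels() == 3 || image.channels() == 4 in function 'imwrite_'
```

```bash
python3 - <<'E'
from h import *
import pickle
a,b=pickle.load(open("s4.pkl","rb"))
b0=pickle.load(open("side0.pkl","rb"));a0=pickle.load(open("top0.pkl","rb"))
f=lambda d,v0,v1:cv2.resize(d["img"][v0:v1,225-60*(v0>180):290-60*(v0>180),::-1],None,fx=6,fy=6,interpolation=2)
C=cv2.vconcat([cv2.hconcat([f(b,130,190),f(b0,130,190)]),cv2.hconcat([f(a,195,230),f(a0,195,230)])])
cv2.imwrite("pics/s4.png",C);print(C.shape)
print(proj(a0,[[572,y,z] for y in(150,158,166) for z in(96.5,113.5)]).round(1).tolist())
E
```

```text
(570, 780, 3)
[[185.0, 212.0], [183.7, 211.3], [182.1, 212.1], [180.7, 211.3], [179.1, 212.2], [177.8, 211.4]]
```

View pics/s4.png

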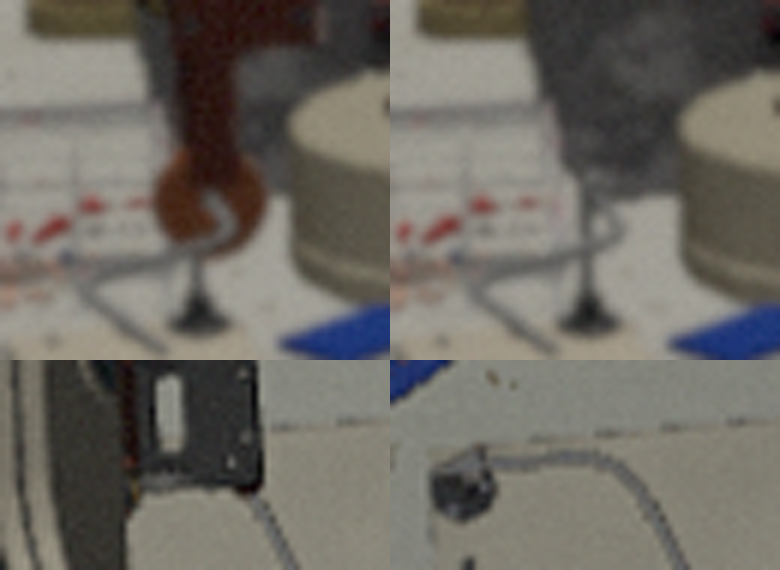

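Side view: the ring is on the last leg with the rod through it, just ahead of the collar; tip leg looks unmoved. The collar's dark face (top px u≈180.5) gives y≈160±2, so contact is imminent.

Request:
apply_moves([
  {"gripper": 0, "delta_pos": [0, 0.04, 0], "dr": [0, 0, 0]},
  {"gripper": 0, "delta_pos": [0, 0.04, 0], "dr": [0, 0, 0]},
  {"gripper": 0, "delta_pos": [0, 0.04, 0], "dr": [0, 0, 0]},
  {"gripper": 0, "delta_pos": [0, 0.03, 0], "dr": [0, 0, 0]},
  {"gripper": 0, "delta_pos": [0, 0, 0], "dr": [0, 0, 0]},
])

```text
t: 23.93
ee_pos: [572.2, 156.0, 123.0]
orientation: [-0.056, 1.57, 0.053]
ft_force: [0.5, -7.1, 0.5]
width: 11.8
```

```bash
python3 rows.py 205 2.5
```

```text
t 23.93 p [572.16 155.97 122.99] yaw 93.99 tilt [-0.     -0.0017 -1.    ] F [ 0.52 -7.1   0.48] M [-1.174 -0.293 -0.003] w 11.85
path s 233.5 lat 0.20 tangent 92.4 | F along -7.11 lat 0.22 up 0.48
```

Contact with the collar at about 7 N. Back off to relax, then open gently.

Request:
apply_moves([
  {"gripper": 0, "delta_pos": [0, -0.06, 0], "dr": [0, 0, 0]},
  {"gripper": 0, "delta_pos": [0, -0.03, 0], "dr": [0, 0, 0]},
  {"gripper": 0, "delta_pos": [0.02, 0, 0], "dr": [0, 0, 0]},
  {"gripper": 0, "delta_pos": [0.02, 0, 0], "dr": [0, 0, 0]},
  {"gripper": 0, "delta_pos": [0, 0, 0], "dr": [0, 0, 0]},
])

```text
t: 24.35
ee_pos: [572.2, 155.9, 122.8]
orientation: [-0.055, 1.57, 0.054]
ft_force: [0.0, -6.0, 2.5]
width: 11.7
```

```bash
python3 rows.py 205 2.5
```

```text
t 24.35 p [572.21 155.86 122.76] yaw 93.97 tilt [ 1.e-04 -4.e-04 -1.e+00] F [ 0.04 -6.02  2.51] M [-0.852 -0.144 -0.012] w 11.69
path s 233.2 lat 0.25 tangent 92.4 | F along -6.02 lat -0.21 up 2.51
```

Request:
apply_moves([
  {"gripper": 0, "delta_pos": [0, -0.05, 0], "dr": [0, 0, 0]},
  {"gripper": 0, "delta_pos": [0, 0, 0], "dr": [0, 0, 0]},
  {"gripper": 0, "delta_pos": [0, 0, 0], "dr": [0, 0, 0]},
  {"gripper": 0, "delta_pos": [0, 0, 0], "dr": [0, 0, 0]},
  {"gripper": 0, "delta_pos": [0, 0, 0], "dr": [0, 0, 0]},
])

```text
t: 24.77
ee_pos: [572.2, 155.8, 122.6]
orientation: [-0.054, 1.57, 0.055]
ft_force: [0.4, -2.7, 0.9]
width: 11.5
```

```bash
python3 rows.py 205 2.5
```

```text
t 24.77 p [572.23 155.81 122.57] yaw 93.97 tilt [ 1.e-04  2.e-04 -1.e+00] F [ 0.44 -2.69  0.93] M [-0.319 -0.192 -0.032] w 11.50
path s 233.2 lat 0.26 tangent 92.4 | F along -2.70 lat 0.33 up 0.93
```

Request:
apply_moves([
  {"gripper": 0, "delta_pos": [0, -0.03, 0], "dr": [0, 0, 0]},
  {"gripper": 0, "delta_pos": [0, 0, 0], "dr": [0, 0, 0]},
  {"gripper": 15, "delta_pos": [0, 0, 0], "dr": [0, 0, 0]},
  {"gripper": 16, "delta_pos": [0, 0, 0], "dr": [0, 0, 0]},
  {"gripper": 17, "delta_pos": [0, 0, 0], "dr": [0, 0, 0]},
])

```text
t: 25.18
ee_pos: [572.2, 155.5, 122.6]
orientation: [-0.054, 1.57, 0.055]
ft_force: [-0.3, 0.2, 0.5]
width: 14.9
```

Request:
apply_moves([
  {"gripper": 19, "delta_pos": [0, 0, 0], "dr": [0, 0, 0]},
  {"gripper": 21, "delta_pos": [0, 0, 0], "dr": [0, 0, 0]},
  {"gripper": 24, "delta_pos": [0, 0, 0], "dr": [0, 0, 0]},
  {"gripper": 27, "delta_pos": [0, 0, 0], "dr": [0, 0, 0]},
  {"gripper": 30, "delta_pos": [0, 0, 0], "dr": [0, 0, 0]},
])

```text
t: 25.6
ee_pos: [572.2, 155.3, 122.6]
orientation: [-0.054, 1.57, 0.054]
ft_force: [-1.2, -1.3, -0.1]
width: 25.8
```

```bash
python3 rows.py 205 2.5
```

```text
t 25.60 p [572.2  155.32 122.6 ] yaw 93.96 tilt [ 0.  0. -1.] F [-1.16 -1.27 -0.12] M [ 0.08  -0.133 -0.05 ] w 25.81
path s 232.8 lat 0.21 tangent 92.5 | F along -1.22 lat -1.21 up -0.12
```

Lift straight up, clear of the ring, then check by camera.

Request:
apply_moves([
  {"gripper": 30, "delta_pos": [-0.3, 0, 0], "dr": [0, 0, 0]},
  {"gripper": 30, "delta_pos": [-0.6, 0, 0], "dr": [0, 0, 0]},
  {"gripper": 30, "delta_pos": [-1, 0, 0], "dr": [0, 0, 0]},
  {"gripper": 30, "delta_pos": [-1.5, 0, 0], "dr": [0, 0, 0]},
  {"gripper": 30, "delta_pos": [-2.5, 0, 0], "dr": [0, 0, 0]},
])

```text
t: 26.02
ee_pos: [571.0, 155.0, 181.3]
orientation: [-0.055, 1.573, 0.054]
ft_force: [-0.7, 0.5, -0.2]
width: 26.8
```

Request:
apply_moves([
  {"gripper": 30, "delta_pos": [-3.5, 0, 0], "dr": [0, 0, 0]},
  {"gripper": 30, "delta_pos": [-3.5, 0, -2], "dr": [0, 0, 0]},
  {"gripper": 30, "delta_pos": [0, 0, -3.5], "dr": [0, 0, 0]},
  {"gripper": 30, "delta_pos": [0, 0, -3.5], "dr": [0, 0, 0]},
  {"gripper": 30, "delta_pos": [0, 0, -3.5], "dr": [0, 0, 0]},
])

```text
t: 26.43
ee_pos: [446.6, 146.6, 253.1]
orientation: [-0.053, 1.568, 0.055]
ft_force: [0.3, -0.7, 0.6]
width: 26.4
```

Request:
apply_moves([
  {"gripper": 30, "delta_pos": [0, 0, -3], "dr": [0, 0, 0]},
  {"gripper": 30, "delta_pos": [0, 0, -3], "dr": [0, 0, 0]},
  {"gripper": 30, "delta_pos": [0, 0, 0], "dr": [0, 0, 0]},
  {"gripper": 30, "delta_pos": [0, 0, 0], "dr": [0, 0, 0]},
  {"gripper": 30, "delta_pos": [0, 0, 0], "dr": [0, 0, 0]},
])

```text
t: 26.85
ee_pos: [388.8, 142.9, 252.7]
orientation: [-0.054, 1.567, 0.055]
ft_force: [0.5, 0.5, 0.2]
width: 26.5
```

```bash
python3 - <<'E'
from plan import *
import pickle
o,p,R=pose();show(o,p,R)
b=grab("side");a=grab("top");pickle.dump((a,b),open("s5.pkl","wb"))
f=lambda d,u,v,w,h,s:cv2.resize(d["img"][v:v+h,u:u+w,::-1],None,fx=s,fy=s,interpolation=2)
B=f(b,225,130,65,60,8);A=f(a,165,195,100,45,7.8)
C=np.zeros((480,780,3),np.uint8);C[:,:520]=B;cv2.imwrite("pics/s5.png",cv2.resize(cv2.vconcat([C,A]),(590,630)[::1]) [:600])
rgb=a["img"].astype(int)[195:255,165:265];m=(rgb[...,0]-rgb[...,2]>28)
v,u=np.where(m);k=(u<40)&(v<35);print(len(u[k]),u[k].mean()+165,v[k].mean()+195,np.ptp(u[k]),np.ptp(v[k]))
E
```

```text
t 26.85 p [388.77 142.89 252.7 ] yaw 93.98 tilt [ 2.6e-03  8.0e-04 -1.0e+00] F [0.47 0.55 0.23] M [ 0.055 -0.081 -0.01 ] w 26.47
94 181.43617021276594 211.96808510638297 6 18
```

View pics/s5.png

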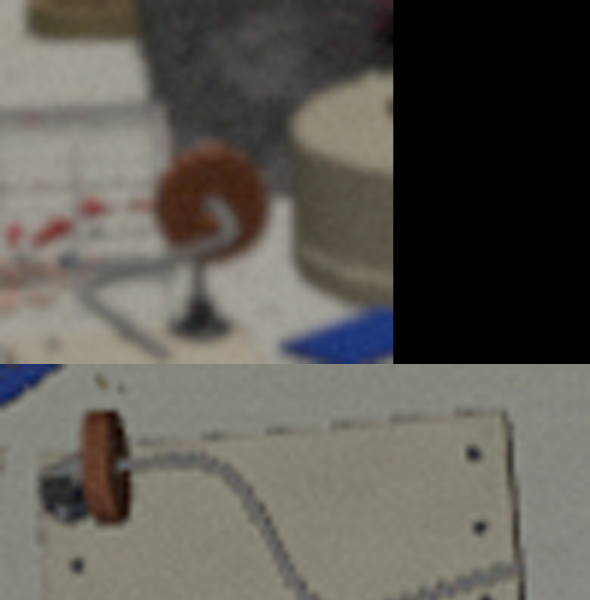

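The ring hangs on the rod against the collar (side pic ≈(212,200), top px ≈(181,212)). Quick numeric check of its gap and of the tip, blank and jars.

```bash
python3 - <<'E'
from rod import *
import pickle
a,b=pickle.load(open("s5.pkl","rb"));a0=pickle.load(open("top0.pkl","rb"));b0=pickle.load(open("side0.pkl","rb"))
rb=a["img"].astype(np.float32);rb=rb[...,0]-rb[...,2]
for v in range(203,222,2):
    p=rb[v,170:195];i=np.where(p>22)[0];i=i[(i>2)&(i<20)]
    if len(i)<2: continue
    l,r=i[0],i[-1];print(v,round(170+l-(p[l]-22)/(p[l]-p[l-1]),2),round(170+r+(p[r]-22)/(p[r]-p[r+1]),2))
y=np.radians(93.9);d=np.array([np.cos(y),np.sin(y),0]);n=np.array([d[1],-d[0],0]);t=np.linspace(0,2*np.pi,721)
for off in(0,-3,-6):
    c=np.array([572.0,155.9,103.5])+off*d
    P=np.concatenate([c+s*d+27*(np.cos(t)[:,None]*n+np.sin(t)[:,None]*np.array([0,0,1])) for s in(-6,6)]);uv=proj(a,P);h=cv2.convexHull(uv.astype(np.float32))
    pol=h[:,0]
    row=[]
    for v in(205,209,213,217):
        xs=[q[0]+(v-q[1])*(w[0]-q[0])/(w[1]-q[1]) for q,w in zip(pol,np.roll(pol,-1,0)) if (q[1]-v)*(w[1]-v)<0];row.append((v,round(min(xs),1),round(max(xs),1)))
    print(off,row)
# tip & bystander shift
def sh(d0,d1,u,v,w,h):
    return cv2.phaseCorrelate(d0["img"][v:v+h,u:u+w].astype(np.float32).mean(2),d1["img"][v:v+h,u:u+w].astype(np.float32).mean(2),cv2.createHanningWindow((w,h),cv2.CV_32F))
c0=np.load("cl.npy");c1=centreline(a);m=min(len(c0),len(c1),35);print("leg1 shift mm",(c1[5:m,:2]-c0[5:m,:2]).mean(0).round(2))
print("blank+block side",sh(b0,b,205,250,30,35)[0],"jar2 side",sh(b0,b,236,280,32,40)[0],"jar1 top",sh(a0,a,183,160,26,26)[0])
E
```

```text
203 179.31 183.68
205 178.28 184.0
207 178.12 183.92
209 177.76 184.0
211 178.21 183.71
213 178.3 186.17
215 178.48 186.45
217 178.86 186.4
219 179.49 186.12
221 181.18 184.79
0 [(205, np.float32(177.9), np.float32(185.3)), (209, np.float32(177.8), np.float32(186.1)), (213, np.float32(178.1), np.float32(186.5)), (217, np.float32(178.7), np.float32(186.6))]
-3 [(205, np.float32(179.0), np.float32(186.4)), (209, np.float32(178.9), np.float32(187.2)), (213, np.float32(179.2), np.float32(187.6)), (217, np.float32(179.9), np.float32(187.7))]
-6 [(205, np.float32(180.1), np.float32(187.5)), (209, np.float32(180.1), np.float32(188.3)), (213, np.float32(180.4), np.float32(188.7)), (217, np.float32(181.0), np.float32(188.7))]
leg1 shift mm [-0.04  0.01]
blank+block side (-0.03623552861307289, -0.042699765241575705) jar2 side (-0.08712701933747269, 0.2824758407835901) jar1 top (0.7153923671208524, 0.4466760656381812)
```

```bash
python3 -c "
from workcell import ctrl
o=ctrl.get_obs();print(o['t'],o['ft_force'],abs(o['qvel']).max());print(ctrl.close_job())"
```

```text
26.95 [-0.35255766 -0.54914198  0.91517533] 0.009944987270173553
the job is handed in; nothing more can be done
None
```

I lifted the ring out of the drying block, threaded it over the rod's open end and eased it round both bends. It is now released against the stop collar, and the job was handed in at t ≈ 27 s.

- **Forces:** going round the bends, the wrist force read about 1.5 N or less at the end of each move, which is close to the sensor noise. Contact with the collar read about 7 N, and I eased that off before opening the gripper.
- **Ring:** in the last top image the ring's outline matches the home position against the collar to about 0.5 mm. The side view shows it hanging freely with the rod through its hole.
- **Rod:** the first leg moved less than 0.1 mm in the image, so the rod was not bent.
- **Bystanders:** the blank shifted under 0.1 px and jar 2 about 0.3 px.
- **One check less clean:** the image comparison for jar 1 gave 0.8 px, about 2 mm. The arm made no contact there, so I take this as matching noise.

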